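# Reload the carton stapler, cock it and lock it with its pin

## Robot

A 6-joint arm with a two-finger parallel gripper is mounted at the origin on the work surface. World frame = base frame: x ahead of the robot, y to its left, z up, the work surface at z = 0. Lengths are in m, angles in rad, forces in N, time in s.
With the tool pointing down it reaches from about 0.325 to 0.85 m from the base axis. Payload 4.4 kg.
Tool frame: the origin (TCP) lies midway between the tips of the shut fingers; the grasp point (between the pads) lies 19 mm behind it; z points along the fingers, y is the line along which they close (so a half turn about z gives the same grasp; the last joint's range is limited). The gripper opens to 94 mm and grips with 3 to 60 N. Pads are 16 mm wide; open, the fingers measure 119 mm over their backs; the gripper's body (75 mm by 177 mm) begins 78 mm behind the grasp point.
Start: joints at [-1.331, 0.207, 1.542, -0, 1.393, -0.15], TCP at [0.218, -0.532, 0.205] pointing down, gripper open.
Joint ranges: [-2.73, 2.73], [-0.86, 2.22], [0.23, 2.46], [-1.11, 4.25], [0.08, 2.63], [-2.82, 2.82]. Speed limits (rad/s): [2.79, 2.79, 3.14, 3.14, 3.14, 3.14].

## Interface

Orientations are given as a rotation vector (axis times angle).
In Python, from plant import manip gives the robot as it stands.
- The arm moves only by the tool carry_out, never from a script. Its argument "motion" is a list of rows, each an object with "fingers": the opening, from -1 (shut) to 1 (fully open); "translation": the shift along the tool's x, y, z in units of 300 mm (1.0 is 300 mm), a list of three; "rot": the turn, a rotation vector about the tool's x, y, z in units of 180 degrees (1.0 is 180 degrees), a list of three. In form: [{"fingers": fingers, "translation": [tx, ty, tz], "rot": [rx, ry, rz]}, ...]. A call has 1 to 5 rows; each row is the pose to reach, as a shift and turn from the pose commanded when the call began, along the tool's axes at that moment, turning the shorter way round; what a row does not reach only later rows make up. A row lasts 1/10 s, in which the tool goes at most 50 mm and 8.59 degrees, less where a joint would pass 70% of its speed; a pose out of reach is approached as far as the arm can. A call with a number of a shift or a turn outside -1 to 1 is refused whole. A call with a gripper value outside its range is refused whole. The fingers move at their own pace and stop on an object; the grip force is fixed at half the most. Time passes only in rows, so rows that repeat a pose let the fingers close. It gives the time, the measured TCP pose, the force, the opening and the grip force at its end, in the units of the state.
- manip.sense(): the state, without advancing time (a new reading comes with each control period).
- manip.get_image(name): name is "scene" or "top" or "wrist"; returns a dict with "frame" (480x640x3 uint8, red, green, blue), "fov_y" (degrees; the focal length in pixels is half the picture's height over the tangent of half this angle, whatever the lens; pixels are square), "cx", "cy" (the principal point, pixels), "D" ([k1, k2, p1, p2, k3] as OpenCV has them; the pictures are not rectified), "R" (3x3) and "t" (3): a world point X has camera coordinates R X + t. Camera axes: x right, y down, z forward; pixel columns grow to the right and rows downward; lengths in m; the calibration is good to about 2 mm. A picture is of the moment at which its call begins. There is no depth.
- manip.job_done(): hands the job in; it is judged then, once.
Trained networks look in the newest picture that a camera, given by its name, has taken for a name from the list of things; names that differ only in an ending like _2 or _b are one class to them, and where a whole thing is asked for, a point or a joint stands for the part that bears it (a point fixed in the world has none). Each returns a list of dicts, best first, with "p" (0 to 1); they miss things now and then, are a little off and sometimes report something else, mostly with a low value. They report only what shows in the picture. A call takes as long as a camera call.
- manip.outline_of(camera, thing): "region" (480x640 bool, what is visible of it) and "rect" ([centre column, centre row, width, height] in pixels, round what is visible of it).
The state is a dict: "t": time; "joints": joint angles; "joint_vel": joint speeds; "joint_torque": joint torques, N m; "position": TCP position; "orientation": TCP orientation; "contact_force": force on the tool from outside, world axes, zero at the start; "ft_torque": the same for the moment, N m; "grip_width": finger opening in m; "grip_force": force on a finger pad.
Only numpy, scipy, OpenCV 4.12 (cv2) and the standard library are available. Lean on these libraries where they do the work, as an engineer would, in place of code of your own. Each camera call takes 0.05 s, during which the arm holds its last target. There are 200 camera calls.

## Task

Reload the carton stapler: hang every copper stick of staples that lies on the bench over the magazine rail, squarely astride it and one behind the other with the crowns resting on the rail. Then press the sprung lever down until it clicks in and stays down by itself, and after that push the red-headed lock pin from the robot's side through the fork and the lever's lug, until its head is home against the fork. Leave the other things on the bench where they are.

Things in the scene. Friction and masses are not known exactly. Their poses are not given: they have to be found in the camera images.
- stapler: green and steel carton stapler across the bench, bolted down. Base plate 70 x 495 x 12 mm; origin on the bench under the middle of its rail; x away from the robot across the rail, y along the rail from the green driver housing (y -118 to -174, 90 mm high) towards the lever, z up. Hinge block y 140 to 170, 90 mm high; beyond it the lever, over the fork
- rail (a point): middle of the top face of the steel magazine rail; axes as the stapler's. The rail runs along y, 224 mm long, 21 mm wide, its top 65 mm above the bench; its bar is 20 mm thick on a 10 mm web, so its sides are free down to the base plate. Holds five sticks in a row, 38 mm each
- lever_hinge (a point): hinge axis of the lever (along the stapler's x), 75 mm above the bench, 155 mm along y from the stapler's origin
- lever (a joint): sprung lever (yellow bar 18 mm wide, 150 mm long, along the stapler's y away from the rail, red pad at its end): 0 = up, 0.7 rad above level; 0.7 = down, level, at its stop. It springs back until past about 0.6, where a detent draws it to its stop and holds it. Takes about 10 N at the pad
- lever_pad (a point): centre of the top face of the red pad (40 mm wide, 52 mm long) near the lever's free end, 124 mm from the hinge axis and 10 mm above the bar's middle line; moves with the lever
- fork (a point): centre of the hole in the robot-side face of the steel fork under the lever, 50 mm above the bench; axes as the stapler's. Two upright plates 6 mm thick, 30 mm wide, 66 mm high, outer faces 36 mm apart, 13 mm holes along x; a 10 mm lug under the lever with the same hole comes between them and lines up when the lever is down
- pin: lock pin: steel shaft 10 mm thick, 50 mm long, tapered end; red plastic head. Origin on the shaft axis where shaft and head meet; x along the shaft to its tip; head x -26 to 0, y -12 to 12, z -6 to 24 mm. Lies level on the bench, origin 6 mm up. Seated: origin at point fork, x along the stapler's x, head against the fork
- stick1: copper-coloured stick of carton staples, an upside-down U: 35 mm wide (x), 38 mm long (y), 18 mm high, crown 3 mm and legs 3 mm thick, 29 mm clear between the legs. Origin under its middle at the height of the legs' ends; z up out of the crown. May be absent. Seated over the rail: crown on the rail's top, origin 15 mm below it, y along the rail (either way round)
- stick2: copper-coloured stick of carton staples, an upside-down U: 35 mm wide (x), 38 mm long (y), 18 mm high, crown 3 mm and legs 3 mm thick, 29 mm clear between the legs. Origin under its middle at the height of the legs' ends; z up out of the crown. May be absent. Seated over the rail: crown on the rail's top, origin 15 mm below it, y along the rail (either way round)
- stick3: copper-coloured stick of carton staples, an upside-down U: 35 mm wide (x), 38 mm long (y), 18 mm high, crown 3 mm and legs 3 mm thick, 29 mm clear between the legs. Origin under its middle at the height of the legs' ends; z up out of the crown. May be absent. Seated over the rail: crown on the rail's top, origin 15 mm below it, y along the rail (either way round)
- stick4: copper-coloured stick of carton staples, an upside-down U: 35 mm wide (x), 38 mm long (y), 18 mm high, crown 3 mm and legs 3 mm thick, 29 mm clear between the legs. Origin under its middle at the height of the legs' ends; z up out of the crown. May be absent. Seated over the rail: crown on the rail's top, origin 15 mm below it, y along the rail (either way round)
- stick5: copper-coloured stick of carton staples, an upside-down U: 35 mm wide (x), 38 mm long (y), 18 mm high, crown 3 mm and legs 3 mm thick, 29 mm clear between the legs. Origin under its middle at the height of the legs' ends; z up out of the crown. May be absent. Seated over the rail: crown on the rail's top, origin 15 mm below it, y along the rail (either way round)
- plier1: chrome plier stapler, 150 x 34 x 22 mm, loose, not part of the job; origin under its middle (on the bench)
- plier2: another chrome plier stapler, 150 x 34 x 22 mm, loose, not part of the job; origin under its middle (on the bench)
- tape: roll of blue tape, 90 mm across, 24 mm high, loose, not part of the job; origin under its middle (on the bench)
- wrench: steel wrench, 150 mm long, loose, not part of the job; origin under its middle (on the bench)
- anvil: dark steel block, 30 x 25 x 12 mm, loose, not part of the job; origin under its middle (on the bench)
- carton: cardboard carton, 70 x 100 x 45 mm, loose, not part of the job; origin under its middle (on the bench)
- can: small can, 56 mm thick, 75 mm high, loose, not part of the job; origin under its middle (on the bench)

How it is judged:
By the outcome, as a careful person would: the job done as asked, in the order asked, and still so for the second after the job is handed in, with the robot touching nothing.
Of stick1, stick2, stick3, stick4, stick5 only 3 to 5 are there at a start; the rules pass over those that are not, and their reading is None.
At some moment in a run one of stick1, stick2, stick3, stick4, stick5, pin may be knocked a few centimetres aside while the robot is not near it.
Once in a run the grip may slacken for a moment while it holds something.
It also fails if it takes over 210 s, if anything falls off the work surface, if the arm or the gripper's body presses on something with over 40 N, if the wrist force passes 120 N, or if a joint passes its speed limit or range.

## Working session

There is one attempt and no reset: what is moved stays moved. The work goes in short steps, Python scripts to look and compute and a tool call to move; the robot and the scene stay as the last step left them, time stands still between calls to the robot, and variables do not carry over. Pictures are saved under pics/ and viewed, at most 14 in all, crops included, and the job is handed in when it is done.

Besides the shell and the picture viewer there is one more tool, called by a JSON object that holds its "api" and its "payload", one argument or row to a line. carry_out: Moves the arm, as the interface text tells. Shifts and turns lie within -1 to 1; 1 stands for 300 mm of shift or 180 degrees of turn. Its arguments: {"type":"object","properties":{"motion":{"type":"array","items":{"type":"object","properties":{"fingers":{"type":"number"},"translation":{"type":"array","items":{"type":"number"}},"rot":{"type":"array","items":{"type":"number"}}}}}},"required":["motion"]}

```bash
ls; mkdir -p pics; python3 - <<'E'
from plant import manip
import cv2,numpy as np
s=manip.sense();print({k:np.round(v,3).tolist() for k,v in s.items()})
ims=[]
for c in("scene","top"):
    g=manip.get_image(c);print(c,g["fov_y"],g["cx"],g["cy"],g["D"],np.round(g["R"],4).tolist(),np.round(g["t"],4).tolist())
    cv2.imwrite(f"pics/{c}0.png",g["frame"][:,:,::-1])
    for th in("stapler","lever","lever_pad","pin","stick1","plier1","tape","wrench","anvil","carton","can"):
        print(c,th,[(round(float(d["p"]),2),np.round(d["rect"]).tolist(),int(d["region"].sum())) for d in manip.outline_of(c,th)])
E
```

```text
pics
{'t': 0.0, 'joints': [-1.332, 0.207, 1.543, -0.0, 1.394, -0.151], 'joint_vel': [-0.001, -0.001, -0.001, -0.001, 0.001, 0.001], 'joint_torque': [0.003, -37.087, -28.142, 0.07, 0.036, -0.0], 'position': [0.218, -0.531, 0.204], 'orientation': [-3.08, -0.608, 0.0], 'contact_force': [0.664, 0.49, 0.098], 'ft_torque': [0.037, -0.026, -0.007], 'grip_force': 0.0, 'grip_width': 0.094}
scene 43.70841938589205 314.75359921476553 242.0155167039457 [-0.12414374  0.          0.          0.          0.        ] [[0.73, 0.6834, 0.0051], [0.5426, -0.575, -0.6123], [-0.4155, 0.4497, -0.7906]] [-0.4024, -0.1786, 1.8763]
scene stapler [(0.63, [348.0, 276.0, 142.0, 139.0], 4935)]
scene lever [(0.93, [390.0, 231.0, 43.0, 52.0], 664)]
scene lever_pad [(0.51, [419.0, 170.0, 20.0, 33.0], 455)]
scene pin [(0.7, [351.0, 218.0, 21.0, 18.0], 138)]
scene stick1 [(0.74, [272.0, 276.0, 17.0, 16.0], 165), (0.73, [239.0, 296.0, 8.0, 14.0], 161), (0.54, [196.0, 367.0, 16.0, 22.0], 206)]
scene plier1 [(0.97, [246.0, 418.0, 38.0, 60.0], 533), (0.84, [362.0, 189.0, 47.0, 15.0], 422), (0.56, [272.0, 275.0, 15.0, 21.0
[... 707 characters left out ...]
, 28.0], 130)]
top lever [(0.56, [269.0, 198.0, 48.0, 20.0], 462)]
top lever_pad [(0.77, [269.0, 196.0, 47.0, 19.0], 394)]
top pin [(0.42, [262.0, 256.0, 5.0, 22.0], 107)]
top stick1 [(0.63, [351.0, 267.0, 14.0, 15.0], 147), (0.54, [390.0, 272.0, 12.0, 8.0], 83), (0.52, [452.0, 251.0, 16.0, 12.0], 131)]
top plier1 [(0.84, [450.0, 195.0, 18.0, 42.0], 258)]
top tape [(0.81, [200.0, 225.0, 27.0, 25.0], 242), (0.6, [451.0, 195.0, 18.0, 44.0], 313)]
top wrench [(0.56, [488.0, 246.0, 11.0, 45.0], 274), (0.52, [316.0, 207.0, 152.0, 41.0], 3553), (0.21, [454.0, 251.0, 12.0, 9.0], 118)]
top anvil []
top carton [(0.63, [461.0, 301.0, 36.0, 33.0], 768)]
top can [(0.75, [171.0, 241.0, 24.0, 20.0], 371)]
```

```bash
python3 - <<'E'
import cv2
a=cv2.imread("pics/scene0.png");b=cv2.imread("pics/top0.png")
cv2.imwrite("pics/sc_c.png",cv2.resize(a[140:460,120:460],None,fx=1.8,fy=1.8,interpolation=cv2.INTER_CUBIC))
cv2.imwrite("pics/tp_c.png",cv2.resize(b[160:330,140:520],None,fx=2.1,fy=2.1,interpolation=cv2.INTER_CUBIC))
E
```

```text
(no output)
```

View pics/sc_c.png

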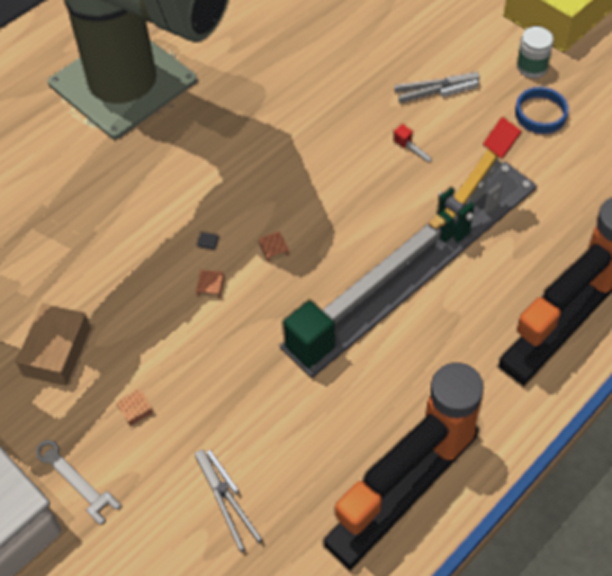

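View pics/tp_c.png

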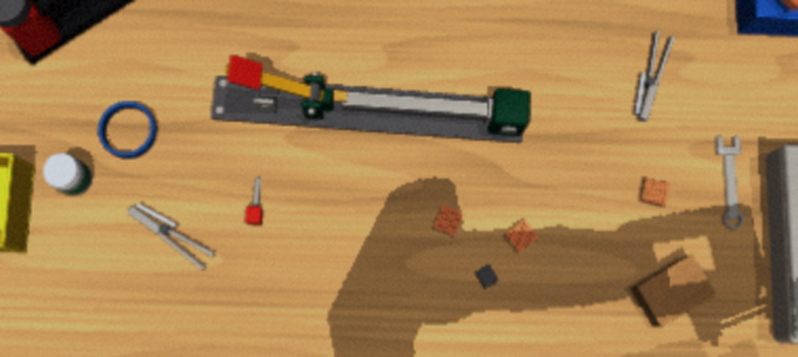

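```bash
cat > h.py <<'E'
import numpy as np,cv2
from scipy.spatial.transform import Rotation as Ro
from plant import manip
def K(g):
    f=240/np.tan(np.radians(g["fov_y"])/2);return np.array([[f,0,g["cx"]],[0,f,g["cy"]],[0,0,1]])
def norm(g,px): return cv2.undistortPoints(np.array(px,float).reshape(-1,1,2),K(g),np.array(g["D"])).reshape(-1,2)
def onplane(g,px,z):
    n=norm(g,px);d=np.c_[n,np.ones(len(n))]@g["R"];c=-g["R"].T@g["t"]
    return c+d*((z-c[2])/d[:,2])[:,None]
def tri(g1,p1,g2,p2):
    P=[np.c_[g["R"],g["t"]] for g in(g1,g2)]
    X=cv2.triangulatePoints(P[0],P[1],norm(g1,p1).T,norm(g2,p2).T);return (X[:3]/X[3]).T
def proj(g,X):
    return cv2.projectPoints(np.array(X,float).reshape(-1,3),cv2.Rodrigues(np.array(g["R"]))[0],np.array(g["t"]),K(g),np.array(g["D"]))[0].reshape(-1,2)
def copper(g):
    # hue mask for copper pieces
    h=cv2.cvtColor(g["frame"],cv2.COLOR_RGB2HSV);return h
def yaw(R): return np.degrees(np.arctan2(R[1,0],R[0,0]))
def plan(pos,psi,cur=None):
    "shift (units) in tool axes & rot from cur (pos,R) to down-pose with tool x at yaw psi(deg)"
    if cur is None:
        s=manip.sense();cur=(s["position"],Ro.from_rotvec(s["orientation"]))
    R=Ro.from_euler("z",psi,degrees=True)*Ro.from_euler("x",180,degrees=True)
    t=cur[1].inv().apply(np.array(pos)-cur[0])/0.3;r=(cur[1].inv()*R).as_rotvec()/np.pi
    return np.round(t,4),np.round(r,4)
E
python3 - <<'E'
from h import *
G={c:manip.get_image(c) for c in("top","scene","wrist")}
for c in G: cv2.imwrite(f"pics/{c}1.png",G[c]["frame"][:,:,::-1])
w=G["wrist"];print(w["fov_y"],w["D"],-w["R"].T@w["t"],np.round(w["R"],3).tolist())
top=np.array([[353,265],[387,272],[452,251],[262,256]],float);sc=np.array([[272,276],[237,297],[195,366],[348,218]],float)
print("tri",np.round(tri(G["top"],top,G["scene"],sc),3));print(np.round(onplane(G["top"],top,.018),3)); print(np.round(onplane(G["scene"],sc,.018),3))
# rail top in top crop: ends
r=np.array([[345,97],[488,107]])/2.1+[140,160];print("rail",onplane(G["top"],r,.065))
r=np.array([[425,235],[332,305]])/1.8+[120,140];print("rail sc",onplane(G["scene"],r,.065))
r=np.array([[221,83],[221,111]])/2.1+[140,160];print("screws",onplane(G["top"],r,.012))
r=np.array([[510,92]])/2.1+[140,160];print("housing top",onplane(G["top"],r,.09))
E
```

```text
71.9113107867579 [0.00180752 0.         0.         0.         0.        ] [ 0.28387246 -0.50372961  0.38557814] [[0.381, -0.925, -0.001], [-0.897, -0.37, 0.243], [-0.225, -0.092, -0.97]]
tri [[ 0.447 -0.064  0.01 ]
 [ 0.426 -0.175  0.008]
 [ 0.501 -0.389  0.01 ]
 [ 0.467  0.232  0.02 ]]
[[ 0.445 -0.064  0.018]
 [ 0.425 -0.174  0.018]
 [ 0.499 -0.388  0.018]
 [ 0.467  0.231  0.018]]
[[ 0.452 -0.066  0.018]
 [ 0.432 -0.179  0.018]
 [ 0.507 -0.389  0.018]
 [ 0.467  0.234  0.018]]
rail [[ 0.6242292   0.09752196  0.065     ]
 [ 0.61423813 -0.12088093  0.065     ]]
rail sc [[ 0.62772277  0.07975047  0.065     ]
 [ 0.61084797 -0.10266811  0.065     ]]
screws [[0.65724347 0.29827386 0.012     ]
 [0.61123803 0.2954813  0.012     ]]
housing top [[ 0.631646   -0.15109256  0.09      ]]
```

View pics/top1.png

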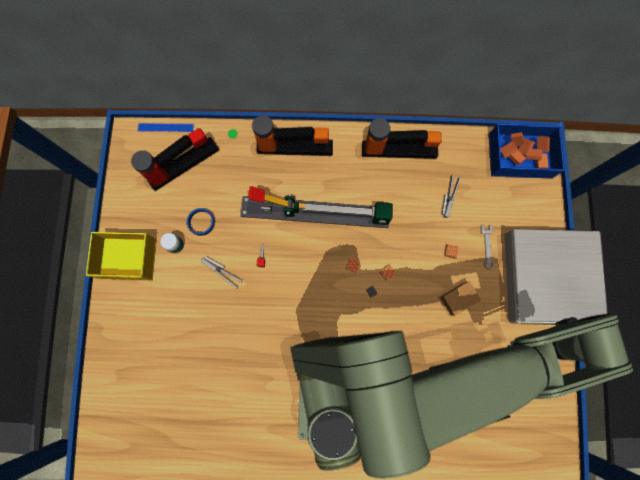

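```bash
python3 - <<'E'
from h import *
print(plan((.47,-.33,.15),87.4))
E
```

```text
(array([ 1.0312, -0.3037,  0.1847]), array([-0.    , -0.    , -0.3615]))
```

{"api": "carry_out", "payload": {
  "motion": [
    {"fingers": 1, "translation": [0.515, -0.15, 0.09], "rot": [0, 0, -0.18]},
    {"fingers": 1, "translation": [0.515, -0.15, 0.09], "rot": [0, 0, -0.18]},
    {"fingers": 1, "translation": [0.515, -0.15, 0.09], "rot": [0, 0, -0.18]},
    {"fingers": 1, "translation": [0.515, -0.15, 0.09], "rot": [0, 0, -0.18]},
    {"fingers": 1, "translation": [0.515, -0.15, 0.09], "rot": [0, 0, -0.18]}
  ]
}}

```text
t: 1.85
position: [0.3457, -0.4296, 0.1779]
orientation: [-2.786, -1.449, -0.0]
contact_force: [0.3, 0.1, -0.5]
grip_width: 0.0939
grip_force: 0.0
```

```bash
python3 - <<'E'
from h import *
print(plan((.47,-.33,.15),87.4))
E
```

```text
(array([0.5096, 0.1486, 0.0931]), array([-0.0003, -0.0003, -0.1803]))
```

{"api": "carry_out", "payload": {
  "motion": [
    {"fingers": 1, "translation": [0.51, 0.15, 0.093], "rot": [0, 0, -0.18]},
    {"fingers": 1, "translation": [0.51, 0.15, 0.093], "rot": [0, 0, -0.18]},
    {"fingers": 1, "translation": [0.51, 0.15, 0.093], "rot": [0, 0, -0.18]},
    {"fingers": 1, "translation": [0.51, 0.15, 0.093], "rot": [0, 0, -0.18]},
    {"fingers": 1, "translation": [0.51, 0.15, 0.093], "rot": [0, 0, -0.18]}
  ]
}}

```text
t: 2.35
position: [0.47, -0.3322, 0.1502]
orientation: [-2.276, -2.165, 0.001]
contact_force: [-0.1, -1.0, 0.2]
grip_width: 0.0942
grip_force: 0.0
```

```bash
cat >> h.py <<'E'
import pickle
def snap(name):
    g=manip.get_image("wrist");pickle.dump(g,open(name+".pkl","wb"));cv2.imwrite(f"pics/{name}.png",g["frame"][:,:,::-1]);return g
E
python3 - <<'E'
from h import *
s=manip.sense();print(s["position"],s["orientation"])
g=snap("w1")
for th in("stick1","stapler"):
    print(th,[(round(float(d["p"]),2),np.round(d["rect"]).tolist(),int(d["region"].sum())) for d in manip.outline_of("wrist",th)])
t=manip.get_image("top");cv2.imwrite("pics/top2.png",t["frame"][:,:,::-1])
print([(round(float(d["p"]),2),np.round(d["rect"]).tolist()) for d in manip.outline_of("top","stick1")])
print(plan((.46,-.13,.15),87.4))
E
```

```text
[ 0.47001027 -0.33218918  0.15023412] [-2.27633187e+00 -2.16460289e+00  5.37049459e-04]
stick1 [(0.95, [352.0, 283.0, 38.0, 41.0], 1291), (0.76, [262.0, 62.0, 59.0, 71.0], 2147)]
stapler [(0.79, [502.0, 31.0, 144.0, 63.0], 6749)]
[(0.6, [199.0, 223.0, 32.0, 18.0]), (0.53, [389.0, 270.0, 15.0, 14.0]), (0.48, [353.0, 265.0, 15.0, 14.0])]
(array([ 0.6782, -0.0651,  0.0028]), array([ 0.0001,  0.0003, -0.0029]))
```

View pics/w1.png

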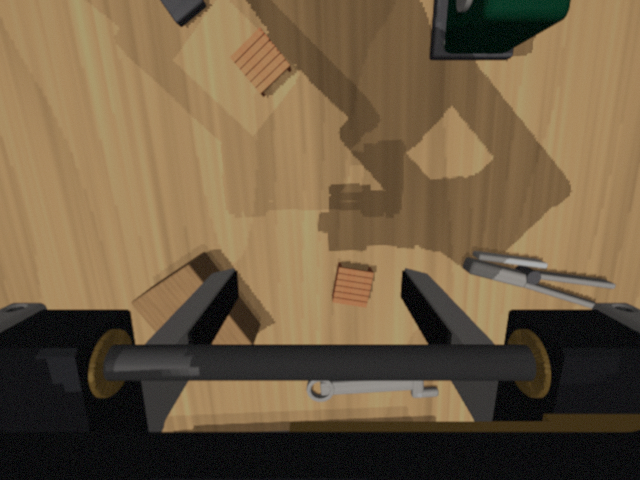

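{"api": "carry_out", "payload": {
  "motion": [
    {"fingers": 1, "translation": [0.68, -0.065, 0], "rot": [0, 0, -0.003]},
    {"fingers": 1, "translation": [0.68, -0.065, 0], "rot": [0, 0, -0.003]},
    {"fingers": 1, "translation": [0.68, -0.065, 0], "rot": [0, 0, -0.003]},
    {"fingers": 1, "translation": [0.68, -0.065, 0], "rot": [0, 0, -0.003]},
    {"fingers": 1, "translation": [0.68, -0.065, 0], "rot": [0, 0, -0.003]}
  ]
}}

```text
t: 3.1
position: [0.4587, -0.1242, 0.1505]
orientation: [-2.263, -2.177, -0.001]
contact_force: [0.1, -0.7, -0.9]
grip_width: 0.094
grip_force: 0.0
```

```bash
cat >> h.py <<'E'
from scipy.optimize import minimize
def sticks(g,cam="wrist",pmin=.3):
    "fit sticks: list of x,y,yaw(deg, of stick y-axis=long dir perpendicular to lines),iou"
    out=[]
    for d in manip.outline_of(cam,"stick1"):
        m=d["region"].astype(np.uint8)
        if d["p"]<pmin or m.sum()<300: continue
        hsv=cv2.cvtColor(g["frame"],cv2.COLOR_RGB2HSV)
        out.append(fit(g,m)+[round(float(d["p"]),2),np.round(d["rect"]).tolist()])
    return out
def fit(g,m,z0=0.0):
    c=np.argwhere(m)[:,::-1].mean(0);p=onplane(g,[c],z0+.012)[0]
    # line orientation on rectified patch
    N=120;s=.0004;q=np.array([[-1,-1],[1,-1],[1,1],[-1,1]])*N/2*s
    px=proj(g,np.c_[p[0]+q[:,0],p[1]+q[:,1],np.full(4,z0+.018)])
    H=cv2.getPerspectiveTransform(px.astype(np.float32),np.float32([[0,0],[N,0],[N,N],[0,N]]))
    im=cv2.GaussianBlur(cv2.cvtColor(cv2.warpPerspective(g["frame"],H,(N,N)),cv2.COLOR_RGB2GRAY).astype(np.float32),(0,0),1.5)
    mm=cv2.erode(cv2.warpPerspective(m,H,(N,N)),np.ones((15,15)))>0
    gx,gy=cv2.Sobel(im,5,1,0)[mm],cv2.Sobel(im,5,0,1)[mm]
    th=np.degrees(.5*np.arctan2(2*(gx*gy).sum(),(gx*gx-gy*gy).sum()))  # image x=world x, y=world y
    coh=np.hypot(2*(gx*gy).sum(),(gx*gx-gy*gy).sum())/((gx*gx+gy*gy).sum()+1e-9)
    def cost(v):
        R=Ro.from_euler("z",v[2]-90,degrees=True)
        B=np.array([[a*.0175,b*.019,h] for a in(-1,1) for b in(-1,1) for h in(0,.018)])
        P=proj(g,R.apply(B)+[v[0],v[1],z0]);h=cv2.convexHull((P*16).astype(np.int32))
        r=np.zeros(m.shape,np.uint8);cv2.fillConvexPoly(r,h,1,shift=4)
        return -(r&m).sum()/(r|m).sum()
    b=min((minimize(cost,[p[0],p[1],th+dt],method="Nelder-Mead",options=dict(initial_simplex=np.array([p[0],p[1],th+dt])+np.array([[0,0,0],[.005,0,0],[0,.005,0],[0,0,8]]))) for dt in(-8,0,8)),key=lambda r:r.fun)
    return [np.round(b.x,4).tolist(),round(-b.fun,3),"lines",round(float(th),1),round(float(coh),2)]
E
python3 - <<'E'
from h import *
g=pickle.load(open("w1.pkl","rb"))
g2=snap("w2")
for r in sticks(g2): print(r)
for th in("stapler","lever","anvil"): print(th,[(round(float(d["p"]),2),np.round(d["rect"]).tolist()) for d in manip.outline_of("wrist",th)])
E
```

```text
[[0.467, -0.0247, 3.5479], np.float64(-0.0), 'lines', 66.7, 0.03, 0.72, [305.0, 172.0, 50.0, 54.0]]
[[0.4297, -0.1157, -12.9077], np.float64(-0.0), 'lines', 35.1, 0.21, 0.63, [291.0, 286.0, 46.0, 50.0]]
stapler [(0.87, [496.0, 157.0, 125.0, 314.0])]
lever []
anvil [(0.85, [226.0, 235.0, 34.0, 31.0]), (0.51, [496.0, 157.0, 128.0, 314.0])]h.py:55: RuntimeWarning: overflow encountered in scalar negative
  return -(r&m).sum()/(r|m).sum()
```

View pics/w2.png

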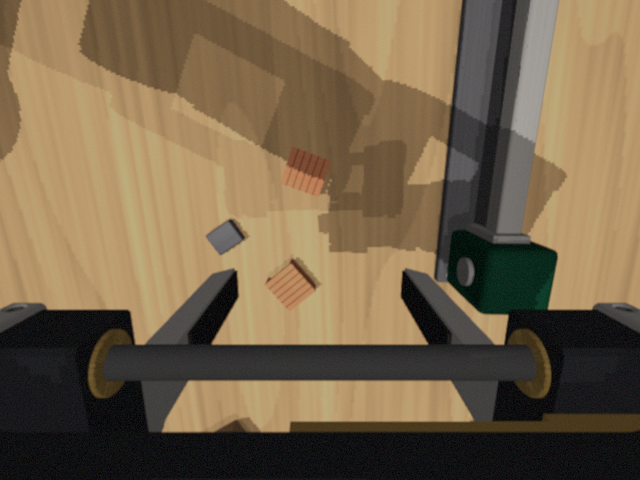

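```bash
sed -i 's/return -(r&m).sum()\/(r|m).sum()/return -float((r\&m).sum())\/float((r|m).sum())/' h.py; python3 - <<'E'
from h import *
g=pickle.load(open("w2.pkl","rb"))
s=manip.sense();print(s["position"],-g["R"].T@g["t"],proj(g,[s["position"]]))
for r in sticks(g): print(r)
print(onplane(g,[[305,172],[291,285]],.018))
g1=pickle.load(open("w1.pkl","rb"))
print("tri",tri(g1,[[262,62]],g,[[291,285]]))
# rail edges in w2 from picture
print("rail",onplane(g,[[529,0],[558,0],[490,222],[523,222]],.065))
print("plate left edge",onplane(g,[[463,0],[437,280]],.012))
E
```

```text
[ 0.46047734 -0.1298061   0.15097901] [ 0.46179278 -0.05283116  0.33079298] [[322.25892634 294.59086118]]
[[0.4477, -0.0643, 68.2886], np.float64(0.861), 'lines', 66.7, 0.03, 0.72, [305.0, 172.0, 50.0, 54.0]]
[[0.4278, -0.1786, 36.4414], np.float64(0.884), 'lines', 35.1, 0.21, 0.63, [291.0, 286.0, 46.0, 50.0]]
[[ 0.44784885 -0.06430084  0.018     ]
 [ 0.428401   -0.17519304  0.018     ]]
tri [[ 0.42790247 -0.17709431  0.01313477]]
rail [[ 0.61224329  0.04924289  0.065     ]
 [ 0.63247534  0.04844099  0.065     ]
 [ 0.59877083 -0.1081711   0.065     ]
 [ 0.62560747 -0.10917966  0.065     ]]
plate left edge [[ 0.58695844  0.07176996  0.012     ]
 [ 0.57722576 -0.17764727  0.012     ]]
```

```bash
python3 - <<'E'
import cv2,numpy as np
a=cv2.imread("pics/w2.png");b=cv2.imread("pics/w1.png")
c=[cv2.resize(i,(380,380),interpolation=cv2.INTER_CUBIC) for i in(a[132:212,265:345],a[245:325,251:331])]
cv2.imwrite("pics/z1.png",np.hstack(c))
E
```

```text
(no output)
```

View pics/z1.png

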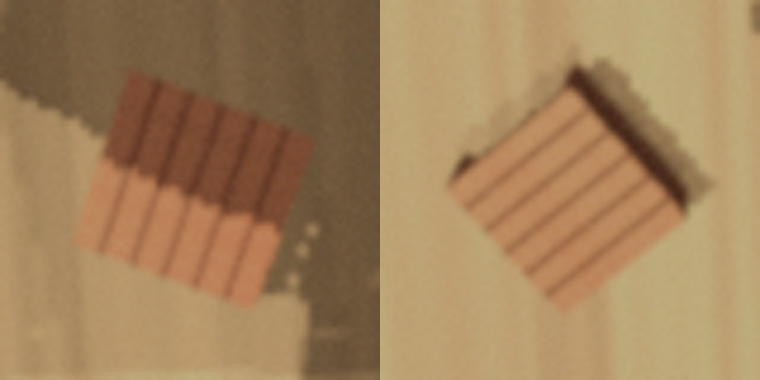

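{"api": "carry_out", "payload": {
  "motion": [
    {"fingers": 1, "translation": [0.25, 0.37, -0.17], "rot": [0, 0, 0]},
    {"fingers": 1, "translation": [0.25, 0.37, -0.17], "rot": [0, 0, 0]},
    {"fingers": 1, "translation": [0.25, 0.37, -0.17], "rot": [0, 0, 0]},
    {"fingers": 1, "translation": [0.25, 0.37, -0.17], "rot": [0, 0, 0]},
    {"fingers": 1, "translation": [0.25, 0.37, -0.17], "rot": [0, 0, 0]}
  ]
}}

```text
t: 3.9
position: [0.5746, -0.0586, 0.2013]
orientation: [2.267, 2.175, -0.001]
contact_force: [-0.6, -0.7, -0.5]
grip_width: 0.0941
grip_force: 0.0
```

```bash
python3 - <<'E'
from h import *
g=snap("w3");s=manip.sense();print(s["position"])
for th in("stapler","lever","pin","fork","lever_pad"): print(th,[(round(float(d["p"]),2),np.round(d["rect"]).tolist()) for d in manip.outline_of("wrist",th)])
E
```

```text
[ 0.57337736 -0.05867016  0.20061321]
stapler [(0.79, [364.0, 172.0, 82.0, 342.0])]
lever [(0.6, [375.0, 3.0, 20.0, 6.0])]
pin []
fork [(0.91, [365.0, 172.0, 82.0, 341.0])]
lever_pad [(0.63, [372.0, 3.0, 19.0, 5.0])]
```

View pics/w3.png

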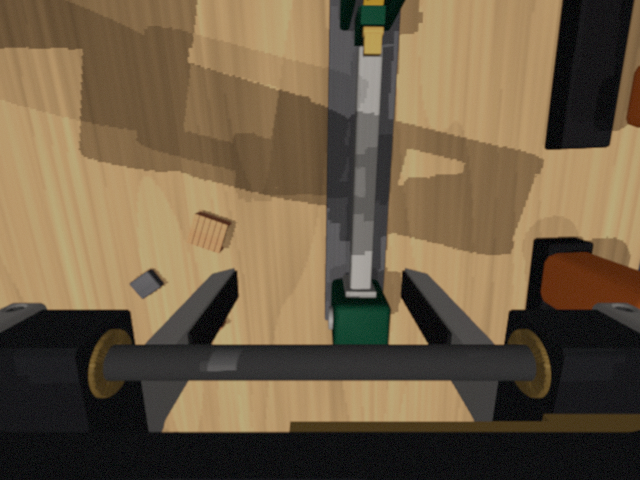

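```bash
python3 - <<'E'
from h import *
for n,(y0,y1) in dict(w2=(-.08,.03),w3=(-.09,.05)).items():
    g=pickle.load(open(n+".pkl","rb"));s=.0005
    X=np.arange(.58,.66,s);Y=np.arange(y0,y1,.002)
    P=np.array([[x,y,.065] for y in Y for x in X]);p=proj(g,P).astype(np.float32)
    im=cv2.remap(g["frame"],p[:,0].reshape(len(Y),-1),p[:,1].reshape(len(Y),-1),cv2.INTER_LINEAR)
    gr=cv2.GaussianBlur(im.astype(np.float32).sum(2),(0,0),sigmaX=2,sigmaY=1);d=np.gradient(gr,axis=1)
    L=[];Rr=[]
    for i,y in enumerate(Y):
        xc=.6187+.046*(y+.01)
        w=lambda c:(abs(X-c)<.007)
        dl=np.where(w(xc-.0105),abs(d[i]),-1);dr=np.where(w(xc+.0105),abs(d[i]),-1)
        L.append(X[dl.argmax()]);Rr.append(X[dr.argmax()])
    for nm,v in(("L",L),("R",Rr)):
        v=np.array(v);k=np.polyfit(Y,v,1)
        for _ in range(3):
            r=abs(np.polyval(k,Y)-v)<.002;k=np.polyfit(Y[r],v[r],1)
        print(n,nm,k,r.sum(),len(Y))
g=pickle.load(open("w3.pkl","rb"));g2=pickle.load(open("w2.pkl","rb"))
print("rail end/housing corners tri",tri(g2,[[490,222],[523,222]],g,[[350,289],[374,289]]))
print(onplane(g,[[350,289],[374,289]],.065))
E
```

```text
w2 L [0.04944084 0.61019455] 55 55
w2 R [0.05314782 0.63012406] 48 55
w3 L [0.05006999 0.61005861] 70 70
w3 R [0.0513166  0.63017765] 70 70
rail end/housing corners tri [[ 0.60171309 -0.11315412  0.06449758]
 [ 0.62586701 -0.11289041  0.06852311]]
[[ 0.60384294 -0.11805632  0.065     ]
 [ 0.62837107 -0.11903384  0.065     ]]
```

```bash
cat >> h.py <<'E'
def seq(*T):
    "chain of (x,y,z,psi): print shift+rot for each call"
    s=manip.sense();cur=(np.array(s["position"]),Ro.from_rotvec(s["orientation"]));print("at",np.round(cur[0],4),"yaw",round(yaw(cur[1].as_matrix()),1),"q",np.round(s["joints"],2))
    for x,y,z,p in T:
        t,r=plan((x,y,z),p,cur);d=np.linalg.norm(t)*300;a=np.linalg.norm(r)*180
        print("t",np.round(t,3).tolist(),"r",np.round(r,3).tolist(),"mm %.0f deg %.0f rows %.0f"%(d,a,np.ceil(max(d/50,a/8.59))))
        cur=(np.array([x,y,z]),Ro.from_euler("z",p,degrees=True)*Ro.from_euler("x",180,degrees=True))
E
python3 - <<'E'
from h import *
seq((.51,-.06,.16,128),(.4477,-.0643,.11,158.3))
E
```

```text
at [ 0.5729 -0.0583  0.2009] yaw 87.6 q [-0.25  0.21  1.54 -0.    1.39 -0.21]
t [-0.015, -0.209, 0.137] r [-0.0, -0.0, -0.224] mm 75 deg 40 rows 5
t [0.117, -0.172, 0.167] r [0.0, 0.0, -0.168] mm 80 deg 30 rows 4
```

{"api": "carry_out", "payload": {
  "motion": [
    {"fingers": 0.1, "translation": [-0.015, -0.209, 0.137], "rot": [0, 0, -0.224]},
    {"fingers": 0.1, "translation": [-0.015, -0.209, 0.137], "rot": [0, 0, -0.224]},
    {"fingers": 0.1, "translation": [-0.015, -0.209, 0.137], "rot": [0, 0, -0.224]},
    {"fingers": 0.1, "translation": [-0.015, -0.209, 0.137], "rot": [0, 0, -0.224]},
    {"fingers": 0.1, "translation": [-0.015, -0.209, 0.137], "rot": [0, 0, -0.224]}
  ]
}}

```text
t: 4.7
position: [0.5103, -0.0597, 0.1602]
orientation: [-1.372, -2.826, 0.0]
contact_force: [-0.5, 0.6, 0.2]
grip_width: 0.0576
grip_force: 0.0
```

{"api": "carry_out", "payload": {
  "motion": [
    {"fingers": 0.1, "translation": [0.117, -0.172, 0.167], "rot": [0, 0, -0.168]},
    {"fingers": 0.1, "translation": [0.117, -0.172, 0.167], "rot": [0, 0, -0.168]},
    {"fingers": 0.1, "translation": [0.117, -0.172, 0.167], "rot": [0, 0, -0.168]},
    {"fingers": 0.1, "translation": [0.117, -0.172, 0.167], "rot": [0, 0, -0.168]},
    {"fingers": 0.1, "translation": [0.117, -0.172, 0.167], "rot": [0, 0, -0.168]}
  ]
}}

```text
t: 5.2
position: [0.4482, -0.0637, 0.1102]
orientation: [-0.595, -3.084, 0.0]
contact_force: [0.1, 0.4, -0.8]
grip_width: 0.0518
grip_force: 0.0
```

```bash
python3 - <<'E'
from h import *
g=snap("w4")
for r in sticks(g): print(r)
seq((.4477,-.0643,.004,158.3))
E
```

```text
[[0.4482, -0.0638, -21.672], np.float64(0.941), 'lines', -19.7, 0.5, 0.55, [317.0, 243.0, 44.0, 51.0]]
at [ 0.4488 -0.0638  0.1105] yaw 158.1 q [-0.33  0.05  1.93 -0.    1.16 -1.52]
t [0.003, -0.003, 0.355] r [-0.0, 0.0, -0.001] mm 107 deg 0 rows 3
```

View pics/w4.png

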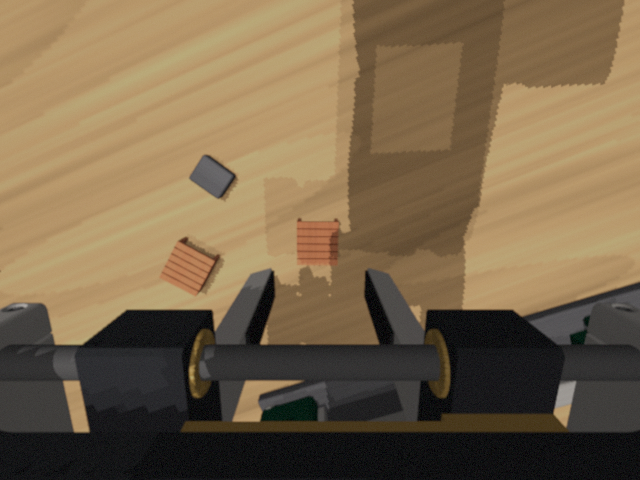

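{"api": "carry_out", "payload": {
  "motion": [
    {"fingers": 0.1, "translation": [0, 0, 0.2], "rot": [0, 0, 0]},
    {"fingers": 0.1, "translation": [0, 0, 0.3], "rot": [0, 0, 0]},
    {"fingers": 0.1, "translation": [0, 0, 0.35], "rot": [0, 0, 0]},
    {"fingers": 0.1, "translation": [0, 0, 0.35], "rot": [0, 0, 0]},
    {"fingers": 0.1, "translation": [0, 0, 0.35], "rot": [0, 0, 0]}
  ]
}}

```text
t: 5.8
position: [0.4494, -0.0637, 0.0057]
orientation: [0.594, 3.084, -0.0]
contact_force: [0.2, 0.8, -0.2]
grip_width: 0.0519
grip_force: 0.0
```

{"api": "carry_out", "payload": {
  "motion": [
    {"fingers": -0.6, "translation": [0, 0, 0], "rot": [0, 0, 0]},
    {"fingers": -0.6, "translation": [0, 0, 0], "rot": [0, 0, 0]},
    {"fingers": -0.6, "translation": [0, 0, 0], "rot": [0, 0, 0]},
    {"fingers": -0.6, "translation": [0, 0, 0], "rot": [0, 0, 0]},
    {"fingers": -0.6, "translation": [0, 0, 0], "rot": [0, 0, 0]}
  ]
}}

```text
t: 6.3
position: [0.4503, -0.064, 0.0067]
orientation: [0.593, 3.082, -0.001]
contact_force: [-1.1, -0.6, 6.7]
grip_width: 0.0347
grip_force: 30.0
```

```bash
python3 - <<'E'
from h import *
seq((.4477,-.0643,.12,158),(.55,-.07,.14,120),(.6163,-.0745,.12,87.1))
E
```

```text
at [ 0.4503 -0.064   0.0067] yaw 158.2 q [-0.33  0.23  1.99 -0.    0.92 -1.52]
t [0.007, -0.004, -0.378] r [0.0, 0.001, 0.001] mm 113 deg 0 rows 3
t [-0.323, 0.11, -0.067] r [0.0, -0.0, 0.211] mm 104 deg 38 rows 5
t [-0.124, 0.184, 0.067] r [-0.0, -0.0, 0.183] mm 69 deg 33 rows 4
```

{"api": "carry_out", "payload": {
  "motion": [
    {"fingers": -0.6, "translation": [0, 0, -0.1], "rot": [0, 0, 0]},
    {"fingers": -0.6, "translation": [0, 0, -0.25], "rot": [0, 0, 0]},
    {"fingers": -0.6, "translation": [0, 0, -0.38], "rot": [0, 0, 0]},
    {"fingers": -0.6, "translation": [0, 0, -0.38], "rot": [0, 0, 0]},
    {"fingers": -0.6, "translation": [0, 0, -0.38], "rot": [0, 0, 0]}
  ]
}}

```text
t: 6.8
position: [0.4495, -0.0636, 0.1202]
orientation: [0.593, 3.083, -0.0]
contact_force: [0.1, -0.6, -1.0]
grip_width: 0.0345
grip_force: 30.0
```

{"api": "carry_out", "payload": {
  "motion": [
    {"fingers": -0.6, "translation": [-0.323, 0.11, -0.067], "rot": [0, 0, 0.211]},
    {"fingers": -0.6, "translation": [-0.323, 0.11, -0.067], "rot": [0, 0, 0.211]},
    {"fingers": -0.6, "translation": [-0.323, 0.11, -0.067], "rot": [0, 0, 0.211]},
    {"fingers": -0.6, "translation": [-0.323, 0.11, -0.067], "rot": [0, 0, 0.211]},
    {"fingers": -0.6, "translation": [-0.323, 0.11, -0.067], "rot": [0, 0, 0.211]}
  ]
}}

```text
t: 7.3
position: [0.5496, -0.0682, 0.1362]
orientation: [-1.567, -2.716, 0.002]
contact_force: [0.2, 0.9, -0.5]
grip_width: 0.0348
grip_force: 30.0
```

{"api": "carry_out", "payload": {
  "motion": [
    {"fingers": -0.6, "translation": [-0.124, 0.184, 0.067], "rot": [0, 0, 0.183]},
    {"fingers": -0.6, "translation": [-0.124, 0.184, 0.067], "rot": [0, 0, 0.183]},
    {"fingers": -0.6, "translation": [-0.124, 0.184, 0.067], "rot": [0, 0, 0.183]},
    {"fingers": -0.6, "translation": [-0.124, 0.184, 0.067], "rot": [0, 0, 0.183]},
    {"fingers": -0.6, "translation": [-0.124, 0.184, 0.067], "rot": [0, 0, 0.183]}
  ]
}}

```text
t: 7.8
position: [0.6156, -0.0726, 0.1159]
orientation: [-2.269, -2.166, 0.005]
contact_force: [0.0, 1.1, 0.2]
grip_width: 0.0344
grip_force: 30.0
```

```bash
python3 - <<'E'
from h import *
g=snap("w5")
seq((.6163,-.0745,.058,87.1))
print([(round(float(d["p"]),2),np.round(d["rect"]).tolist()) for d in manip.outline_of("wrist","stick1")])
E
```

```text
at [ 0.6158 -0.0726  0.1165] yaw 87.5 q [-0.26  0.39  1.5   0.    1.26 -0.21]
t [-0.006, 0.003, 0.195] r [-0.002, -0.0, 0.002] mm 59 deg 0 rows 2
[(0.7, [318.0, 283.0, 72.0, 79.0]), (0.67, [60.0, 307.0, 40.0, 37.0]), (0.51, [128.0, 334.0, 18.0, 22.0])]
```

View pics/w5.png

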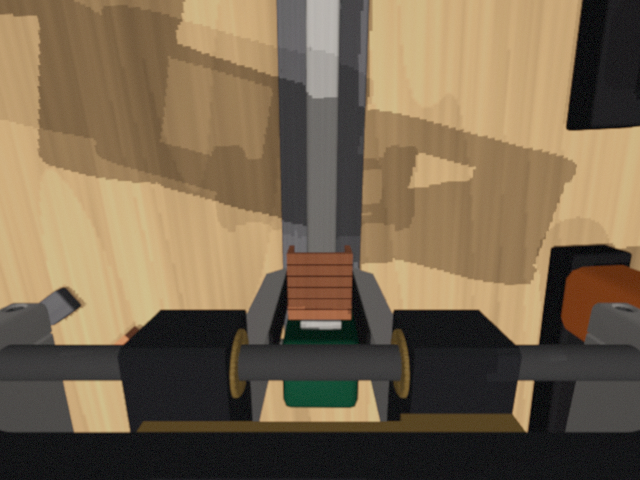

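{"api": "carry_out", "payload": {
  "motion": [
    {"fingers": -0.6, "translation": [-0.01, 0.002, 0.08], "rot": [0, 0, 0.002]},
    {"fingers": -0.6, "translation": [-0.01, 0.002, 0.13], "rot": [0, 0, 0.002]},
    {"fingers": -0.6, "translation": [-0.01, 0.002, 0.17], "rot": [0, 0, 0.002]},
    {"fingers": -0.6, "translation": [-0.01, 0.002, 0.196], "rot": [0, 0, 0.002]},
    {"fingers": -0.6, "translation": [-0.01, 0.002, 0.196], "rot": [0, 0, 0.002]}
  ]
}}

```text
t: 8.4
position: [0.6168, -0.0757, 0.0588]
orientation: [-2.277, -2.16, 0.003]
contact_force: [0.4, 0.2, 0.2]
grip_width: 0.0346
grip_force: 30.0
```

{"api": "carry_out", "payload": {
  "motion": [
    {"fingers": -0.6, "translation": [0, 0, 0], "rot": [0, 0, 0]}
  ]
}}

```text
t: 8.5
position: [0.6183, -0.0761, 0.0608]
orientation: [2.279, 2.162, 0.0]
contact_force: [0.3, 0.1, -0.1]
grip_width: 0.0347
grip_force: 30.0
```

{"api": "carry_out", "payload": {
  "motion": [
    {"fingers": -0.6, "translation": [0, 0, 0.008], "rot": [0, 0, 0]},
    {"fingers": -0.6, "translation": [0, 0, 0.008], "rot": [0, 0, 0]}
  ]
}}

```text
t: 8.7
position: [0.6185, -0.0762, 0.0587]
orientation: [2.279, 2.161, 0.001]
contact_force: [0.3, -0.4, -0.4]
grip_width: 0.0345
grip_force: 30.0
```

{"api": "carry_out", "payload": {
  "motion": [
    {"fingers": -0.6, "translation": [0, 0, 0.005], "rot": [0, 0, 0]},
    {"fingers": -0.6, "translation": [0, 0, 0.005], "rot": [0, 0, 0]}
  ]
}}

```text
t: 8.9
position: [0.6182, -0.0762, 0.0568]
orientation: [2.279, 2.161, 0.0]
contact_force: [0.3, -0.2, 0.1]
grip_width: 0.0347
grip_force: 30.0
```

{"api": "carry_out", "payload": {
  "motion": [
    {"fingers": -0.6, "translation": [0, -0.005, 0.003], "rot": [0, 0, 0]},
    {"fingers": -0.6, "translation": [0, -0.005, 0.003], "rot": [0, 0, 0]}
  ]
}}

```text
t: 9.1
position: [0.6177, -0.0762, 0.0568]
orientation: [2.278, 2.16, 0.003]
contact_force: [0.7, 0.2, 1.8]
grip_width: 0.0345
grip_force: 30.0
```

{"api": "carry_out", "payload": {
  "motion": [
    {"fingers": -0.6, "translation": [0, 0, 0.004], "rot": [0, 0, 0]},
    {"fingers": -0.6, "translation": [0, 0, 0.004], "rot": [0, 0, 0]}
  ]
}}

```text
t: 9.3
position: [0.6177, -0.0763, 0.0568]
orientation: [2.278, 2.16, 0.002]
contact_force: [-1.1, -0.4, 8.2]
grip_width: 0.0348
grip_force: 30.0
```

{"api": "carry_out", "payload": {
  "motion": [
    {"fingers": 0.1, "translation": [0, 0, -0.003], "rot": [0, 0, 0]},
    {"fingers": 0.1, "translation": [0, 0, -0.003], "rot": [0, 0, 0]},
    {"fingers": 0.1, "translation": [0, 0, -0.003], "rot": [0, 0, 0]},
    {"fingers": 0.1, "translation": [0, 0, -0.003], "rot": [0, 0, 0]},
    {"fingers": 0.1, "translation": [0, 0, -0.003], "rot": [0, 0, 0]}
  ]
}}

```text
t: 9.8
position: [0.6162, -0.076, 0.0549]
orientation: [-2.279, -2.161, 0.001]
contact_force: [0.3, 0.2, 0.0]
grip_width: 0.0517
grip_force: 0.0
```

{"api": "carry_out", "payload": {
  "motion": [
    {"fingers": 0.1, "translation": [0, 0, -0.1], "rot": [0, 0, 0]},
    {"fingers": 0.1, "translation": [0, 0, -0.23], "rot": [0, 0, 0]},
    {"fingers": 0.1, "translation": [0, 0, -0.35], "rot": [0, 0, 0]},
    {"fingers": 0.1, "translation": [0, 0, -0.35], "rot": [0, 0, 0]}
  ]
}}

```text
t: 10.2
position: [0.621, -0.0772, 0.1674]
orientation: [2.272, 2.154, 0.01]
contact_force: [0.8, -0.3, 0.8]
grip_width: 0.0517
grip_force: 0.0
```

```bash
python3 - <<'E'
from h import *
g=snap("w6")
for d in manip.outline_of("wrist","stick1"): print(round(float(d["p"]),2),np.round(d["rect"]).tolist(), fit(g,d["region"].astype(np.uint8),.05) if 250<d["rect"][0]<400 else fit(g,d["region"].astype(np.uint8)))
seq((.50,-.14,.14,115),(.4278,-.1786,.11,126.4))
E
```

```text
0.97 [313.0, 238.0, 41.0, 50.0] [[0.6181, -0.0725, 86.7754], np.float64(0.946), 'lines', 83.4, 0.67]
at [ 0.6172 -0.0762  0.1615] yaw 87.0 q [-0.26  0.34  1.47 -0.    1.33 -0.21]
t [-0.233, -0.379, 0.071] r [0.001, 0.0, -0.156] mm 135 deg 28 rows 4
t [-0.015, -0.272, 0.1] r [0.0, 0.0, -0.063] mm 87 deg 11 rows 2
```

{"api": "carry_out", "payload": {
  "motion": [
    {"fingers": 0.1, "translation": [-0.233, -0.379, 0.071], "rot": [0, 0, -0.156]},
    {"fingers": 0.1, "translation": [-0.233, -0.379, 0.071], "rot": [0, 0, -0.156]},
    {"fingers": 0.1, "translation": [-0.233, -0.379, 0.071], "rot": [0, 0, -0.156]},
    {"fingers": 0.1, "translation": [-0.233, -0.379, 0.071], "rot": [0, 0, -0.156]},
    {"fingers": 0.1, "translation": [-0.233, -0.379, 0.071], "rot": [0, 0, -0.156]}
  ]
}}

```text
t: 10.8
position: [0.4967, -0.1395, 0.1367]
orientation: [-1.687, -2.644, 0.001]
contact_force: [0.9, 1.2, 0.2]
grip_width: 0.0516
grip_force: 0.0
```

{"api": "carry_out", "payload": {
  "motion": [
    {"fingers": 0.1, "translation": [-0.015, -0.272, 0.1], "rot": [0, 0, -0.063]},
    {"fingers": 0.1, "translation": [-0.015, -0.272, 0.1], "rot": [0, 0, -0.063]},
    {"fingers": 0.1, "translation": [-0.015, -0.272, 0.1], "rot": [0, 0, -0.063]},
    {"fingers": 0.1, "translation": [-0.015, -0.272, 0.1], "rot": [0, 0, -0.063]},
    {"fingers": 0.1, "translation": [-0.015, -0.272, 0.1], "rot": [0, 0, -0.063]}
  ]
}}

```text
t: 11.3
position: [0.4288, -0.1784, 0.1095]
orientation: [1.417, 2.803, 0.0]
contact_force: [0.7, -0.5, 0.0]
grip_width: 0.0517
grip_force: 0.0
```

```bash
python3 - <<'E'
from h import *
g=snap("w7")
R=sticks(g)
for r in R: print(r)
x,y,a=R[0][0]
a=(a-36+90)%180-90+36 if abs((a-36+90)%180-90)<45 else a
seq((x,y,.006,126.4))
E
```

```text
[[0.6641, -0.0577, 86.1599], np.float64(0.763), 'lines', 87.4, 0.09, 0.84, [602.0, 285.0, 76.0, 58.0]]
[[0.4272, -0.1775, -52.8478], np.float64(0.917), 'lines', -55.1, 0.8, 0.77, [318.0, 240.0, 42.0, 54.0]]
at [ 0.4289 -0.1784  0.1098] yaw 126.4 q [-0.58  0.08  1.9   0.    1.16 -1.22]
t [-0.141, 0.869, 0.347] r [0.0, 0.0, 0.0] mm 284 deg 0 rows 6
```

{"api": "carry_out", "payload": {
  "motion": [
    {"fingers": 0.1, "translation": [0.008, -0.003, 0.2], "rot": [0, 0, -0.004]},
    {"fingers": 0.1, "translation": [0.008, -0.003, 0.3], "rot": [0, 0, -0.004]},
    {"fingers": 0.1, "translation": [0.008, -0.003, 0.346], "rot": [0, 0, -0.004]},
    {"fingers": 0.1, "translation": [0.008, -0.003, 0.346], "rot": [0, 0, -0.004]},
    {"fingers": 0.1, "translation": [0.008, -0.003, 0.346], "rot": [0, 0, -0.004]}
  ]
}}

```text
t: 11.9
position: [0.4264, -0.1772, 0.0059]
orientation: [1.398, 2.812, -0.0]
contact_force: [0.3, -0.0, -0.0]
grip_width: 0.0518
grip_force: 0.0
```

{"api": "carry_out", "payload": {
  "motion": [
    {"fingers": -0.6, "translation": [0, 0, 0], "rot": [0, 0, 0]},
    {"fingers": -0.6, "translation": [0, 0, 0], "rot": [0, 0, 0]},
    {"fingers": -0.6, "translation": [0, 0, 0], "rot": [0, 0, 0]},
    {"fingers": -0.6, "translation": [0, 0, 0], "rot": [0, 0, 0]},
    {"fingers": -0.6, "translation": [0, 0, 0], "rot": [0, 0, 0]}
  ]
}}

```text
t: 12.4
position: [0.4264, -0.1777, 0.0067]
orientation: [1.398, 2.81, -0.0]
contact_force: [-1.1, 1.5, 7.1]
grip_width: 0.0346
grip_force: 30.0
```

```bash
python3 - <<'E'
from h import *
seq((.4275,-.177,.12,127.2),(.52,-.105,.15,110),(.6185,-.031,.11,87.1))
E
```

```text
at [ 0.4264 -0.1777  0.0067] yaw 127.1 q [-0.58  0.24  1.97  0.    0.92 -1.23]
t [-0.001, 0.005, -0.378] r [0.0, 0.001, -0.001] mm 113 deg 0 rows 3
t [0.005, 0.391, -0.1] r [0.0, -0.0, 0.096] mm 121 deg 17 rows 3
t [0.12, 0.393, 0.133] r [0.0, -0.0, 0.127] mm 130 deg 23 rows 3
```

{"api": "carry_out", "payload": {
  "motion": [
    {"fingers": -0.6, "translation": [0, 0, -0.12], "rot": [0, 0, 0]},
    {"fingers": -0.6, "translation": [0, 0, -0.25], "rot": [0, 0, 0]},
    {"fingers": -0.6, "translation": [0, 0, -0.378], "rot": [0, 0, 0]},
    {"fingers": -0.6, "translation": [0, 0, -0.378], "rot": [0, 0, 0]}
  ]
}}

```text
t: 12.8
position: [0.4291, -0.1796, 0.1244]
orientation: [1.394, 2.802, -0.002]
contact_force: [0.4, -0.5, -0.0]
grip_width: 0.0345
grip_force: 30.0
```

{"api": "carry_out", "payload": {
  "motion": [
    {"fingers": -0.6, "translation": [0.005, 0.391, -0.1], "rot": [0, 0, 0.096]},
    {"fingers": -0.6, "translation": [0.005, 0.391, -0.1], "rot": [0, 0, 0.096]},
    {"fingers": -0.6, "translation": [0.005, 0.391, -0.1], "rot": [0, 0, 0.096]},
    {"fingers": -0.6, "translation": [0.005, 0.391, -0.1], "rot": [0, 0, 0.096]}
  ]
}}

```text
t: 13.2
position: [0.5203, -0.1032, 0.1489]
orientation: [1.801, 2.572, 0.002]
contact_force: [0.1, -0.6, -0.8]
grip_width: 0.0344
grip_force: 30.0
```

{"api": "carry_out", "payload": {
  "motion": [
    {"fingers": -0.6, "translation": [0.12, 0.393, 0.133], "rot": [0, 0, 0.127]},
    {"fingers": -0.6, "translation": [0.12, 0.393, 0.133], "rot": [0, 0, 0.127]},
    {"fingers": -0.6, "translation": [0.12, 0.393, 0.133], "rot": [0, 0, 0.127]},
    {"fingers": -0.6, "translation": [0.12, 0.393, 0.133], "rot": [0, 0, 0.127]},
    {"fingers": -0.6, "translation": [0.12, 0.393, 0.133], "rot": [0, 0, 0.127]}
  ]
}}

```text
t: 13.7
position: [0.6147, -0.0314, 0.1067]
orientation: [-2.275, -2.162, 0.005]
contact_force: [-0.5, -0.6, -0.4]
grip_width: 0.0349
grip_force: 30.0
```

```bash
python3 - <<'E'
from h import *
g=snap("w8");s=manip.sense()
for d in manip.outline_of("wrist","stick1"):
    m=d["region"].astype(np.uint8)
    print(round(float(d["p"]),2),np.round(d["rect"]).tolist(), "held",fit(g,m,s["position"][2]-.006), "seated",fit(g,m,.05))
seq((.6185,-.031,.058,87.1))
E
```

```text
0.84 [320.0, 288.0, 63.0, 72.0] held [[0.615, -0.0316, 87.2704], np.float64(0.873), 'lines', 87.6, 0.98] seated [[0.6156, -0.0521, 86.5969], np.float64(0.698), 'lines', 87.6, 0.97]
0.71 [326.0, 330.0, 54.0, 29.0] held [[0.6184, -0.0751, 95.9642], np.float64(0.195), 'lines', 87.3, 0.99] seated [[0.6177, -0.0856, 84.8655], np.float64(0.316), 'lines', 87.1, 0.99]
at [ 0.6151 -0.0323  0.1083] yaw 87.0 q [-0.19  0.38  1.53 -0.    1.23 -0.14]
t [0.005, 0.012, 0.168] r [-0.001, 0.0, -0.001] mm 50 deg 0 rows 2
```

{"api": "carry_out", "payload": {
  "motion": [
    {"fingers": -0.6, "translation": [0.008, 0.012, 0.04], "rot": [0, 0, 0]},
    {"fingers": -0.6, "translation": [0.008, 0.012, 0.09], "rot": [0, 0, 0]},
    {"fingers": -0.6, "translation": [0.008, 0.012, 0.13], "rot": [0, 0, 0]},
    {"fingers": -0.6, "translation": [0.008, 0.012, 0.166], "rot": [0, 0, 0]},
    {"fingers": -0.6, "translation": [0.008, 0.012, 0.166], "rot": [0, 0, 0]}
  ]
}}

```text
t: 14.3
position: [0.6191, -0.029, 0.057]
orientation: [-2.278, -2.16, 0.003]
contact_force: [-0.1, 1.5, -0.2]
grip_width: 0.0349
grip_force: 30.0
```

{"api": "carry_out", "payload": {
  "motion": [
    {"fingers": -0.6, "translation": [0, 0, 0.004], "rot": [0, 0, 0]},
    {"fingers": -0.6, "translation": [0, 0, 0.004], "rot": [0, 0, 0]}
  ]
}}

```text
t: 14.5
position: [0.6201, -0.029, 0.0575]
orientation: [-2.279, -2.161, 0.0]
contact_force: [-1.2, -1.0, -0.6]
grip_width: 0.0346
grip_force: 30.0
```

{"api": "carry_out", "payload": {
  "motion": [
    {"fingers": -0.6, "translation": [0, 0, 0.003], "rot": [0, 0, 0]},
    {"fingers": -0.6, "translation": [0, 0, 0.003], "rot": [0, 0, 0]}
  ]
}}

```text
t: 14.7
position: [0.6203, -0.029, 0.057]
orientation: [2.28, 2.162, 0.0]
contact_force: [1.0, -0.7, -0.7]
grip_width: 0.0345
grip_force: 30.0
```

{"api": "carry_out", "payload": {
  "motion": [
    {"fingers": -0.6, "translation": [0, -0.005, 0.004], "rot": [0, 0, 0]},
    {"fingers": -0.6, "translation": [0, -0.005, 0.004], "rot": [0, 0, 0]}
  ]
}}

```text
t: 14.9
position: [0.6191, -0.029, 0.0562]
orientation: [2.279, 2.161, 0.001]
contact_force: [0.3, 0.2, 0.8]
grip_width: 0.0346
grip_force: 30.0
```

{"api": "carry_out", "payload": {
  "motion": [
    {"fingers": -0.6, "translation": [0, 0, 0.003], "rot": [0, 0, 0]},
    {"fingers": -0.6, "translation": [0, 0, 0.003], "rot": [0, 0, 0]}
  ]
}}

```text
t: 15.1
position: [0.6192, -0.029, 0.0562]
orientation: [2.279, 2.161, 0.001]
contact_force: [-3.0, -0.2, 5.5]
grip_width: 0.0342
grip_force: 30.0
```

{"api": "carry_out", "payload": {
  "motion": [
    {"fingers": 0.1, "translation": [0, 0, -0.003], "rot": [0, 0, 0]},
    {"fingers": 0.1, "translation": [0, 0, -0.003], "rot": [0, 0, 0]},
    {"fingers": 0.1, "translation": [0, 0, -0.003], "rot": [0, 0, 0]},
    {"fingers": 0.1, "translation": [0, 0, -0.003], "rot": [0, 0, 0]},
    {"fingers": 0.1, "translation": [0, 0, -0.003], "rot": [0, 0, 0]}
  ]
}}

```text
t: 15.6
position: [0.6185, -0.029, 0.0554]
orientation: [-2.279, -2.161, 0.001]
contact_force: [-0.3, 0.6, -1.2]
grip_width: 0.0517
grip_force: 0.0
```

{"api": "carry_out", "payload": {
  "motion": [
    {"fingers": 0.1, "translation": [0, 0, -0.1], "rot": [0, 0, 0]},
    {"fingers": 0.1, "translation": [0, 0, -0.23], "rot": [0, 0, 0]},
    {"fingers": 0.1, "translation": [0, 0, -0.35], "rot": [0, 0, 0]},
    {"fingers": 0.1, "translation": [0, 0, -0.35], "rot": [0, 0, 0]}
  ]
}}

```text
t: 16.0
position: [0.6233, -0.0297, 0.1678]
orientation: [2.272, 2.155, 0.012]
contact_force: [0.9, -0.1, -0.0]
grip_width: 0.0519
grip_force: 0.0
```

```bash
python3 - <<'E'
from h import *
g=snap("w9")
for d in manip.outline_of("wrist","stick1"): print(round(float(d["p"]),2),np.round(d["rect"]).tolist(), fit(g,d["region"].astype(np.uint8),.05))
g1=pickle.load(open("w1.pkl","rb"))
print("C approx",onplane(g1,[[352,285]],.015))
t=manip.get_image("top");print([(round(float(d["p"]),2),np.round(d["rect"]).tolist(),onplane(t,[d["rect"][:2]],.015).round(3).tolist()) for d in manip.outline_of("top","stick1")])
seq((.56,-.20,.15,87),(.500,-.387,.11,87))
E
```

```text
0.9 [314.0, 286.0, 42.0, 49.0] [[0.618, -0.0728, 86.6602], np.float64(0.872), 'lines', 87.2, 0.98]
0.66 [315.0, 238.0, 39.0, 51.0] [[0.6193, -0.0287, 86.7229], np.float64(0.941), 'lines', 85.7, 0.93]
0.43 [311.0, 17.0, 32.0, 34.0] [[0.6275, 0.1617, 68.6112], np.float64(0.691), 'lines', 88.2, 1.0]
C approx [[ 0.5007884  -0.38717291  0.015     ]]
[(0.57, [454.0, 253.0, 14.0, 10.0], [[0.492, -0.396, 0.015]])]
at [ 0.6174 -0.0287  0.1589] yaw 87.0 q [-0.19  0.34  1.48  0.    1.33 -0.13]
t [-0.58, -0.161, 0.03] r [-0.001, -0.0, -0.0] mm 181 deg 0 rows 4
t [-0.633, -0.167, 0.133] r [0.0, 0.0, 0.0] mm 200 deg 0 rows 5
```

{"api": "carry_out", "payload": {
  "motion": [
    {"fingers": 0.1, "translation": [-0.58, -0.161, 0.03], "rot": [0, 0, 0]},
    {"fingers": 0.1, "translation": [-0.58, -0.161, 0.03], "rot": [0, 0, 0]},
    {"fingers": 0.1, "translation": [-0.58, -0.161, 0.03], "rot": [0, 0, 0]},
    {"fingers": 0.1, "translation": [-0.58, -0.161, 0.03], "rot": [0, 0, 0]},
    {"fingers": 0.1, "translation": [-0.58, -0.161, 0.03], "rot": [0, 0, 0]}
  ]
}}

```text
t: 16.7
position: [0.5583, -0.2033, 0.149]
orientation: [-2.283, -2.153, 0.004]
contact_force: [0.3, 0.6, -0.3]
grip_width: 0.0518
grip_force: 0.0
```

{"api": "carry_out", "payload": {
  "motion": [
    {"fingers": 0.1, "translation": [-0.633, -0.167, 0.133], "rot": [0, 0, 0]},
    {"fingers": 0.1, "translation": [-0.633, -0.167, 0.133], "rot": [0, 0, 0]},
    {"fingers": 0.1, "translation": [-0.633, -0.167, 0.133], "rot": [0, 0, 0]},
    {"fingers": 0.1, "translation": [-0.633, -0.167, 0.133], "rot": [0, 0, 0]},
    {"fingers": 0.1, "translation": [-0.633, -0.167, 0.133], "rot": [0, 0, 0]}
  ]
}}

```text
t: 17.2
position: [0.4979, -0.3903, 0.1084]
orientation: [-2.283, -2.152, 0.003]
contact_force: [0.3, -0.0, 0.6]
grip_width: 0.0518
grip_force: 0.0
```

```bash
python3 - <<'E'
from h import *
g=snap("w10")
R=sticks(g)
for r in R: print(r)
x,y,a=R[0][0]
seq((x,y,.11,a%180),(x,y,.006,a%180))
E
```

```text
[[0.5013, -0.389, 77.6438], np.float64(0.9), 'lines', 76.2, 0.62, 0.85, [324.0, 241.0, 48.0, 49.0]]
at [ 0.5003 -0.3861  0.1096] yaw 86.9 q [-0.79  0.41  1.48  0.    1.25 -0.74]
t [-0.009, 0.004, -0.001] r [-0.001, -0.001, 0.051] mm 3 deg 9 rows 2
t [0.0, -0.0, 0.347] r [0.0, 0.0, 0.0] mm 104 deg 0 rows 3
```

View pics/w10.png

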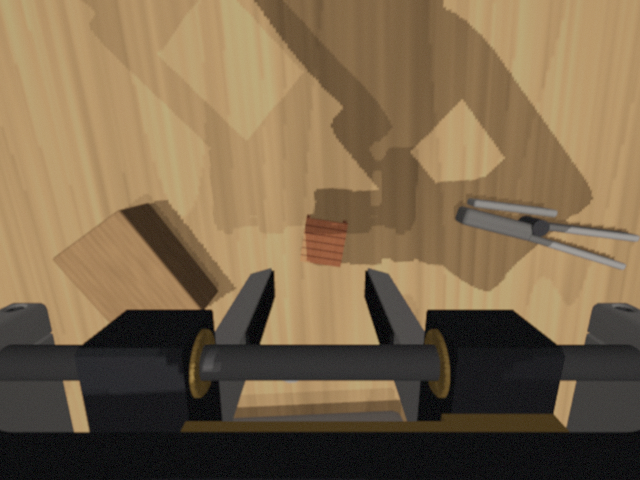

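{"api": "carry_out", "payload": {
  "motion": [
    {"fingers": 0.1, "translation": [-0.008, 0.003, 0.1], "rot": [0, 0, 0.048]},
    {"fingers": 0.1, "translation": [-0.008, 0.003, 0.2], "rot": [0, 0, 0.048]},
    {"fingers": 0.1, "translation": [-0.008, 0.003, 0.3], "rot": [0, 0, 0.048]},
    {"fingers": 0.1, "translation": [-0.008, 0.003, 0.346], "rot": [0, 0, 0.048]},
    {"fingers": 0.1, "translation": [-0.008, 0.003, 0.346], "rot": [0, 0, 0.048]}
  ]
}}

```text
t: 17.8
position: [0.501, -0.3859, 0.0053]
orientation: [-2.429, -1.983, 0.0]
contact_force: [0.0, 0.1, 0.1]
grip_width: 0.0519
grip_force: 0.0
```

{"api": "carry_out", "payload": {
  "motion": [
    {"fingers": -0.6, "translation": [0, 0, 0], "rot": [0, 0, 0]},
    {"fingers": -0.6, "translation": [0, 0, 0], "rot": [0, 0, 0]},
    {"fingers": -0.6, "translation": [0, 0, 0], "rot": [0, 0, 0]},
    {"fingers": -0.6, "translation": [0, 0, 0], "rot": [0, 0, 0]},
    {"fingers": -0.6, "translation": [0, 0, 0], "rot": [0, 0, 0]}
  ]
}}

```text
t: 18.3
position: [0.5033, -0.3905, 0.0102]
orientation: [2.434, 1.981, 0.002]
contact_force: [0.5, 1.5, 6.3]
grip_width: 0.0345
grip_force: 30.0
```

```bash
python3 - <<'E'
from h import *
seq((.5,-.387,.12,78.3),(.54,-.2,.15,84),(.605,0.0,.14,87.1),(.620,.014,.11,87.1))
E
```

```text
at [ 0.5033 -0.3905  0.0102] yaw 78.3 q [-0.8   0.54  1.52  0.    1.07 -0.59]
t [0.009, -0.012, -0.366] r [0.001, 0.0, 0.0] mm 110 deg 0 rows 3
t [0.637, 0.004, -0.1] r [0.0, 0.0, -0.032] mm 194 deg 6 rows 4
t [0.686, 0.146, 0.033] r [0.0, 0.0, -0.017] mm 211 deg 3 rows 5
t [0.049, 0.048, 0.1] r [0.0, 0.0, 0.0] mm 36 deg 0 rows 1
```

{"api": "carry_out", "payload": {
  "motion": [
    {"fingers": -0.6, "translation": [0, 0, -0.12], "rot": [0, 0, 0]},
    {"fingers": -0.6, "translation": [0, 0, -0.25], "rot": [0, 0, 0]},
    {"fingers": -0.6, "translation": [0, 0, -0.366], "rot": [0, 0, 0]},
    {"fingers": -0.6, "translation": [0, 0, -0.366], "rot": [0, 0, 0]}
  ]
}}

```text
t: 18.7
position: [0.5051, -0.3931, 0.1247]
orientation: [2.426, 1.976, 0.001]
contact_force: [-0.1, -1.1, -0.1]
grip_width: 0.0345
grip_force: 30.0
```

{"api": "carry_out", "payload": {
  "motion": [
    {"fingers": -0.6, "translation": [0.637, 0.0, -0.1], "rot": [0, 0, -0.032]},
    {"fingers": -0.6, "translation": [0.637, 0.0, -0.1], "rot": [0, 0, -0.032]},
    {"fingers": -0.6, "translation": [0.637, 0.0, -0.1], "rot": [0, 0, -0.032]},
    {"fingers": -0.6, "translation": [0.637, 0.0, -0.1], "rot": [0, 0, -0.032]},
    {"fingers": -0.6, "translation": [0.637, 0.0, -0.1], "rot": [0, 0, -0.032]}
  ]
}}

```text
t: 19.2
position: [0.5409, -0.1973, 0.1473]
orientation: [-2.326, -2.109, -0.002]
contact_force: [-0.0, -1.2, 0.2]
grip_width: 0.0347
grip_force: 30.0
```

{"api": "carry_out", "payload": {
  "motion": [
    {"fingers": -0.6, "translation": [0.686, 0.146, 0.033], "rot": [0, 0, -0.017]},
    {"fingers": -0.6, "translation": [0.686, 0.146, 0.033], "rot": [0, 0, -0.017]},
    {"fingers": -0.6, "translation": [0.686, 0.146, 0.033], "rot": [0, 0, -0.017]},
    {"fingers": -0.6, "translation": [0.686, 0.146, 0.033], "rot": [0, 0, -0.017]},
    {"fingers": -0.6, "translation": [0.686, 0.146, 0.033], "rot": [0, 0, -0.017]}
  ]
}}

```text
t: 19.7
position: [0.6053, 0.0016, 0.1361]
orientation: [-2.27, -2.168, 0.001]
contact_force: [-0.6, -1.1, -0.0]
grip_width: 0.0344
grip_force: 30.0
```

```bash
python3 - <<'E'
from h import *
g=snap("w11");s=manip.sense()
for d in manip.outline_of("wrist","stick1"):
    m=d["region"].astype(np.uint8)
    print(round(float(d["p"]),2),np.round(d["rect"]).tolist(), "held",fit(g,m,s["position"][2]-.008), "seated",fit(g,m,.05))
seq((.6205,.014,.08,87.1))
E
```

```text
0.81 [318.0, 284.0, 65.0, 71.0] held [[0.6057, 0.0031, 88.0953], np.float64(0.878), 'lines', 87.6, 0.98] seated [[0.6019, -0.0293, 104.2232], np.float64(0.565), 'lines', 87.5, 0.95]
0.81 [336.0, 332.0, 39.0, 28.0] held [[0.615, -0.0414, 102.4868], np.float64(0.215), 'lines', 87.4, 0.98] seated [[0.6175, -0.0709, 87.3566], np.float64(0.441), 'lines', 86.9, 0.98]
at [ 0.6049 -0.0014  0.1364] yaw 87.3 q [-0.14  0.33  1.53 -0.    1.28 -0.1 ]
t [0.054, 0.05, 0.188] r [-0.001, 0.0, 0.001] mm 60 deg 0 rows 2
```

View pics/w11.png

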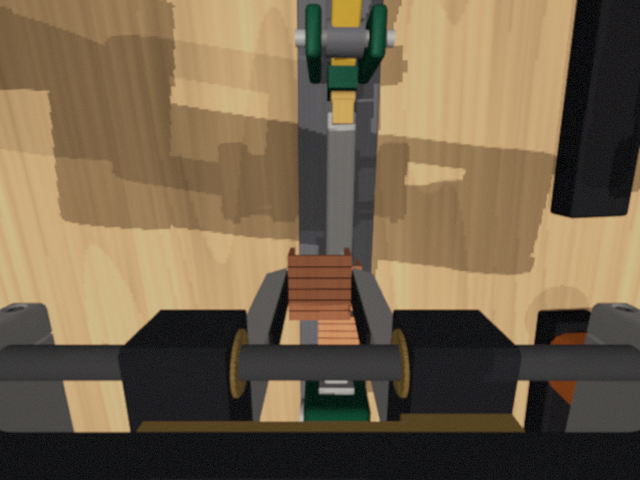

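{"api": "carry_out", "payload": {
  "motion": [
    {"fingers": -0.6, "translation": [0.05, 0.048, 0.06], "rot": [0, 0, 0]},
    {"fingers": -0.6, "translation": [0.05, 0.048, 0.12], "rot": [0, 0, 0]},
    {"fingers": -0.6, "translation": [0.05, 0.048, 0.18], "rot": [0, 0, 0]},
    {"fingers": -0.6, "translation": [0.05, 0.048, 0.238], "rot": [0, 0, 0]},
    {"fingers": -0.6, "translation": [0.05, 0.048, 0.238], "rot": [0, 0, 0]}
  ]
}}

```text
t: 20.3
position: [0.6173, 0.0095, 0.0629]
orientation: [-2.276, -2.159, 0.009]
contact_force: [-1.0, -0.2, -1.0]
grip_width: 0.0349
grip_force: 30.0
```

{"api": "carry_out", "payload": {
  "motion": [
    {"fingers": -0.6, "translation": [0, 0, 0.005], "rot": [0, 0, 0]},
    {"fingers": -0.6, "translation": [0, 0, 0.005], "rot": [0, 0, 0]}
  ]
}}

```text
t: 20.5
position: [0.6211, 0.0106, 0.0659]
orientation: [2.277, 2.163, 0.001]
contact_force: [-0.0, -0.2, -0.6]
grip_width: 0.0345
grip_force: 30.0
```

{"api": "carry_out", "payload": {
  "motion": [
    {"fingers": -0.6, "translation": [0, 0, 0.005], "rot": [0, 0, 0]},
    {"fingers": -0.6, "translation": [0, 0, 0.005], "rot": [0, 0, 0]}
  ]
}}

```text
t: 20.7
position: [0.6211, 0.0117, 0.0644]
orientation: [2.276, 2.164, 0.001]
contact_force: [-0.4, -0.4, -0.6]
grip_width: 0.0346
grip_force: 30.0
```

{"api": "carry_out", "payload": {
  "motion": [
    {"fingers": -0.6, "translation": [0, 0, 0.01], "rot": [0, 0, 0]},
    {"fingers": -0.6, "translation": [0, 0, 0.01], "rot": [0, 0, 0]}
  ]
}}

```text
t: 20.9
position: [0.6204, 0.0122, 0.0604]
orientation: [-2.276, -2.165, 0.0]
contact_force: [-0.3, -0.7, -0.9]
grip_width: 0.0348
grip_force: 30.0
```

{"api": "carry_out", "payload": {
  "motion": [
    {"fingers": -0.6, "translation": [0, 0, 0.007], "rot": [0, 0, 0]},
    {"fingers": -0.6, "translation": [0, 0, 0.007], "rot": [0, 0, 0]}
  ]
}}

```text
t: 21.1
position: [0.6206, 0.0122, 0.0602]
orientation: [-2.276, -2.166, 0.001]
contact_force: [-4.4, 0.5, 7.8]
grip_width: 0.0343
grip_force: 30.0
```

{"api": "carry_out", "payload": {
  "motion": [
    {"fingers": -0.6, "translation": [0, 0, 0.004], "rot": [0, 0, 0]},
    {"fingers": -0.6, "translation": [0, 0, 0.004], "rot": [0, 0, 0]}
  ]
}}

```text
t: 21.3
position: [0.6206, 0.0121, 0.0602]
orientation: [-2.276, -2.166, 0.001]
contact_force: [-6.4, -0.0, 13.9]
grip_width: 0.035
grip_force: 30.0
```

{"api": "carry_out", "payload": {
  "motion": [
    {"fingers": 0.1, "translation": [0, 0, -0.004], "rot": [0, 0, 0]},
    {"fingers": 0.1, "translation": [0, 0, -0.004], "rot": [0, 0, 0]},
    {"fingers": 0.1, "translation": [0, 0, -0.004], "rot": [0, 0, 0]},
    {"fingers": 0.1, "translation": [0, 0, -0.004], "rot": [0, 0, 0]},
    {"fingers": 0.1, "translation": [0, 0, -0.004], "rot": [0, 0, 0]}
  ]
}}

```text
t: 21.8
position: [0.6203, 0.012, 0.058]
orientation: [-2.276, -2.165, 0.001]
contact_force: [-0.1, 0.1, 0.9]
grip_width: 0.0515
grip_force: 0.0
```

{"api": "carry_out", "payload": {
  "motion": [
    {"fingers": 0.1, "translation": [0, 0, -0.1], "rot": [0, 0, 0]},
    {"fingers": 0.1, "translation": [0, 0, -0.23], "rot": [0, 0, 0]},
    {"fingers": 0.1, "translation": [0, 0, -0.35], "rot": [0, 0, 0]},
    {"fingers": 0.1, "translation": [0, 0, -0.35], "rot": [0, 0, 0]}
  ]
}}

```text
t: 22.2
position: [0.6251, 0.0115, 0.1703]
orientation: [2.269, 2.158, 0.013]
contact_force: [0.9, -0.4, 0.3]
grip_width: 0.0517
grip_force: 0.0
```

```bash
python3 - <<'E'
from h import *
g=snap("w12")
for d in manip.outline_of("wrist","stick1"): print(round(float(d["p"]),2),np.round(d["rect"]).tolist(), fit(g,d["region"].astype(np.uint8),.05))
t=manip.get_image("top");cv2.imwrite("pics/top3.png",t["frame"][:,:,::-1])
for th in("stick1","pin","plier1"): print(th,[(round(float(d["p"]),2),np.round(d["rect"]).tolist(),onplane(t,[d["rect"][:2]],.015).round(3).tolist()) for d in manip.outline_of("top",th)])
seq((.50,.11,.21,87),(.43,.22,.2,87))
E
```

```text
0.89 [317.0, 284.0, 33.0, 43.0] [[0.6197, -0.0303, 86.653], np.float64(0.844), 'lines', 86.5, 0.95]
0.8 [315.0, 325.0, 44.0, 42.0] [[0.6179, -0.0733, 86.4028], np.float64(0.808), 'lines', 86.9, 0.98]
0.61 [314.0, 236.0, 39.0, 44.0] [[0.6214, 0.0131, 87.753], np.float64(0.937), 'lines', 87.9, 0.96]
stick1 [(0.6, [359.0, 211.0, 8.0, 12.0], [[0.627, -0.082, 0.015]])]
pin [(0.66, [461.0, 299.0, 35.0, 37.0], [[0.342, -0.413, 0.015]]), (0.6, [261.0, 256.0, 7.0, 19.0], [[0.468, 0.234, 0.015]])]
plier1 [(0.7, [221.0, 274.0, 38.0, 30.0], [[0.406, 0.362, 0.015]]), (0.66, [451.0, 195.0, 17.0, 43.0], [[0.69, -0.391, 0.015]]), (0.27, [359.0, 212.0, 12.0, 13.0], [[0.624, -0.082, 0.015]])]
at [0.619  0.0122 0.161 ] yaw 87.1 q [-0.12  0.34  1.47  0.    1.34 -0.07]
t [0.306, -0.413, -0.161] r [-0.001, -0.0, 0.001] mm 162 deg 0 rows 4
t [0.354, -0.252, 0.033] r [0.0, 0.0, 0.0] mm 131 deg 0 rows 3
```

View pics/top3.png

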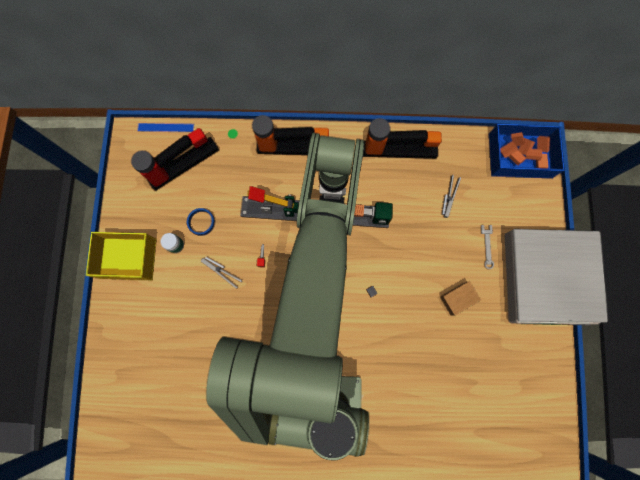

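```bash
python3 - <<'E'
from h import *
seq((.615,.15,.23,87.1))
E
```

```text
at [0.619  0.0122 0.161 ] yaw 87.1 q [-0.12  0.34  1.47  0.    1.34 -0.07]
t [0.458, -0.037, -0.23] r [-0.001, -0.0, 0.0] mm 154 deg 0 rows 4
```

{"api": "carry_out", "payload": {
  "motion": [
    {"fingers": -1, "translation": [0.458, -0.037, -0.23], "rot": [0, 0, 0]},
    {"fingers": -1, "translation": [0.458, -0.037, -0.23], "rot": [0, 0, 0]},
    {"fingers": -1, "translation": [0.458, -0.037, -0.23], "rot": [0, 0, 0]},
    {"fingers": -1, "translation": [0.458, -0.037, -0.23], "rot": [0, 0, 0]},
    {"fingers": -1, "translation": [0.458, -0.037, -0.23], "rot": [0, 0, 0]}
  ]
}}

```text
t: 23.0
position: [0.616, 0.1509, 0.2318]
orientation: [-2.273, -2.168, 0.001]
contact_force: [0.0, -0.2, 0.8]
grip_width: 0.0152
grip_force: 0.0
```

```bash
python3 - <<'E'
from h import *
g=snap("w13")
for th in("lever","lever_pad","pin","stick1"): print(th,[(round(float(d["p"]),2),np.round(d["rect"]).tolist()) for d in manip.outline_of("wrist",th)])
def S(x,s,z,oy=-.0045): y=oy+s*.9987+0; return [.6201+.0505*y+x,y,z]
Q=[S(0,.2434,.1625),S(0,.155,.09),S(-.018,.22,.066)];print(Q,proj(g,Q))
for c in("top","scene"):
    t=manip.get_image(c);h=cv2.cvtColor(t["frame"],cv2.COLOR_RGB2HSV)
    p=proj(t,[Q[0]])[0];print(c,p)
    m=((h[...,0]<6)|(h[...,0]>172))&(h[...,1]>150)&(h[...,2]>70)
    yy,xx=np.nonzero(m);k=np.hypot(xx-p[0],yy-p[1])<25;print(xx[k].mean(),yy[k].mean(),k.sum())
seq((*S(0,.238,.185),87.1))
E
```

```text
lever [(0.66, [339.0, 168.0, 59.0, 151.0])]
lever_pad [(0.75, [336.0, 168.0, 58.0, 150.0])]
pin [(0.75, [193.0, 152.0, 76.0, 19.0])]
stick1 [(0.95, [326.0, 332.0, 23.0, 26.0]), (0.69, [330.0, 384.0, 27.0, 8.0]), (0.65, [330.0, 405.0, 30.0, 34.0])]
[[0.63214847079, 0.23858358000000002, 0.1625], [0.62769007425, 0.1502985, 0.09], [0.6129683069999999, 0.21521400000000002, 0.066]] [[335.74585183 134.24364007]
 [330.8325555  232.25995165]
 [313.22063702 165.69398142]]
top [256.08938779 193.67558444]
258.93 193.51 100
scene [398.30905492 214.93889189]
398.79047619047617 216.92857142857142 210
at [0.6161 0.1484 0.2313] yaw 87.0 q [ 0.1   0.31  1.35 -0.    1.48  0.15]
t [0.285, 0.038, 0.154] r [-0.001, 0.0, -0.0] mm 98 deg 0 rows 2
```

View pics/w13.png

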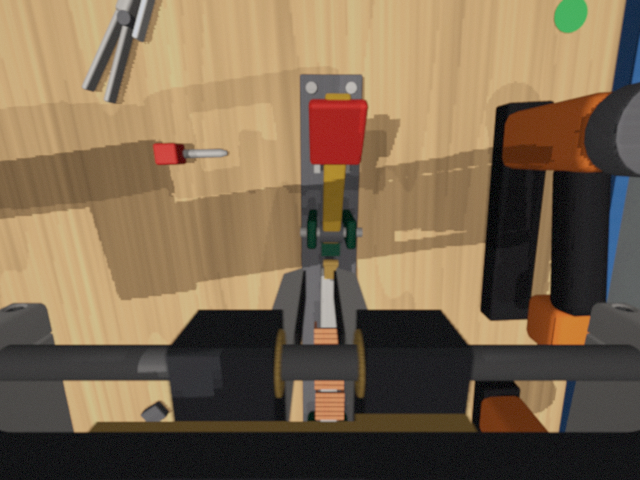

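{"api": "carry_out", "payload": {
  "motion": [
    {"fingers": -1, "translation": [0.285, 0.038, 0.154], "rot": [0, 0, 0]},
    {"fingers": -1, "translation": [0.285, 0.038, 0.154], "rot": [0, 0, 0]},
    {"fingers": -1, "translation": [0.285, 0.038, 0.154], "rot": [0, 0, 0]},
    {"fingers": -1, "translation": [0.285, 0.038, 0.154], "rot": [0, 0, 0]},
    {"fingers": -1, "translation": [0.285, 0.038, 0.154], "rot": [0, 0, 0]}
  ]
}}

```text
t: 23.85
position: [0.6326, 0.2335, 0.187]
orientation: [2.277, 2.163, 0.001]
contact_force: [0.5, -0.6, 0.3]
grip_width: 0.0005
grip_force: 0.0
```

```bash
python3 - <<'E'
from h import *
s=manip.sense();cur=(s["position"],Ro.from_rotvec(s["orientation"]));print(cur[0])
for th in(.7,.6,.5,.4,.3,.2,.1,.05,0,-.05):
    d=.155+.124*np.cos(th)-.01*np.sin(th);z=.075+.124*np.sin(th)+.01*np.cos(th);y=-.0045+d*.9987
    print(th,plan((.6201+.0505*y,y,z),87.1,cur)[0])
E
```

```text
[0.632584   0.23346063 0.18699319]
0.7 [ 0.017  -0.0024  0.0815]
0.6 [ 0.0447 -0.0025  0.1124]
0.5 [ 0.0691 -0.0025  0.1459]
0.4 [ 0.0901 -0.0026  0.1816]
0.3 [ 0.1074 -0.0026  0.2193]
0.2 [ 0.1209 -0.0027  0.2585]
0.1 [ 0.1303 -0.0027  0.2988]
0.05 [ 0.1336 -0.0027  0.3193]
0 [ 0.1357 -0.0028  0.3399]
-0.05 [ 0.1369 -0.0028  0.3606]
```

{"api": "carry_out", "payload": {
  "motion": [
    {"fingers": -1, "translation": [0.017, -0.002, 0.081], "rot": [0, 0, 0]},
    {"fingers": -1, "translation": [0.045, -0.002, 0.115], "rot": [0, 0, 0]},
    {"fingers": -1, "translation": [0.069, -0.002, 0.15], "rot": [0, 0, 0]},
    {"fingers": -1, "translation": [0.09, -0.002, 0.187], "rot": [0, 0, 0]},
    {"fingers": -1, "translation": [0.107, -0.002, 0.225], "rot": [0, 0, 0]}
  ]
}}

```text
t: 24.35
position: [0.6336, 0.2666, 0.1188]
orientation: [2.275, 2.164, 0.0]
contact_force: [-0.4, -4.2, 7.1]
grip_width: 0.0004
grip_force: 4.7
```

{"api": "carry_out", "payload": {
  "motion": [
    {"fingers": -1, "translation": [0.013, 0, 0.04], "rot": [0, 0, 0]},
    {"fingers": -1, "translation": [0.023, 0, 0.081], "rot": [0, 0, 0]},
    {"fingers": -1, "translation": [0.027, 0, 0.105], "rot": [0, 0, 0]},
    {"fingers": -1, "translation": [0.028, 0, 0.13], "rot": [0, 0, 0]},
    {"fingers": -1, "translation": [0.028, 0, 0.13], "rot": [0, 0, 0]}
  ]
}}

```text
t: 24.85
position: [0.6335, 0.2756, 0.0832]
orientation: [-2.276, -2.166, 0.0]
contact_force: [-6.0, -2.9, 13.5]
grip_width: 0.0005
grip_force: 6.7
```

{"api": "carry_out", "payload": {
  "motion": [
    {"fingers": -1, "translation": [0, 0, 0.012], "rot": [0, 0, 0]},
    {"fingers": -1, "translation": [0, 0, 0.012], "rot": [0, 0, 0]},
    {"fingers": -1, "translation": [0, 0, 0.012], "rot": [0, 0, 0]}
  ]
}}

```text
t: 25.15
position: [0.6336, 0.2756, 0.0822]
orientation: [2.275, 2.166, 0.001]
contact_force: [-10.8, -4.0, 24.6]
grip_width: 0.0004
grip_force: 12.0
```

{"api": "carry_out", "payload": {
  "motion": [
    {"fingers": -1, "translation": [0, 0, -0.05], "rot": [0, 0, 0]},
    {"fingers": -1, "translation": [0, 0, -0.15], "rot": [0, 0, 0]},
    {"fingers": -1, "translation": [0, 0, -0.3], "rot": [0, 0, 0]},
    {"fingers": -0.3, "translation": [-0.2, 0, -0.4], "rot": [0, 0, 0]},
    {"fingers": -0.3, "translation": [-0.3, -0.1, -0.4], "rot": [0, 0, 0]}
  ]
}}

```text
t: 25.65
position: [0.606, 0.1909, 0.1995]
orientation: [2.271, 2.163, 0.013]
contact_force: [-0.1, -0.7, -0.1]
grip_width: 0.0129
grip_force: 0.0
```

```bash
python3 - <<'E'
from h import *
g=snap("w14")
def S(x,s,z,oy=-.0045): y=oy+s*.9987+0; return [.6201+.0505*y+x,y,z]
Q=[S(0,.279,.085),S(0,.2434,.1625)];pp=proj(g,Q)
h=cv2.cvtColor(g["frame"],cv2.COLOR_RGB2HSV);m=((h[...,0]<6)|(h[...,0]>172))&(h[...,1]>150)&(h[...,2]>70)
yy,xx=np.nonzero(m)
k=np.hypot(xx-pp[0][0],yy-pp[0][1])<60;print(pp,xx[k].mean(),yy[k].mean(),k.sum())
for d in manip.outline_of("wrist","pin"): 
    print(round(float(d["p"]),2),np.round(d["rect"]).tolist(),onplane(g,[d["rect"][:2]],.012))
seq((.52,.15,.2,0),(.43,.22,.15,0))
E
```

```text
[[345.5788123  143.0610684 ]
 [354.66594585 194.25115153]] 344.0 148.98267898383372 2598
0.58 [193.0, 189.0, 82.0, 20.0] [[0.47111979 0.23624889 0.012     ]]
at [0.5986 0.1874 0.1951] yaw 86.9 q [ 0.17  0.33  1.41 -0.    1.41  0.22]
t [-0.138, -0.255, -0.015] r [-0.001, 0.001, 0.483] mm 87 deg 87 rows 11
t [-0.3, -0.233, 0.167] r [0.0, 0.0, 0.0] mm 124 deg 0 rows 3
```

View pics/w14.png

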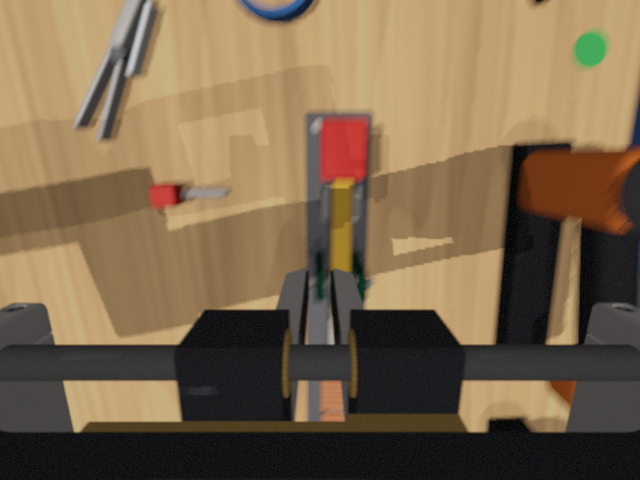

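```bash
cat >> h.py <<'E'
def S(x,s,z,oy=-.0045):
    c,sn=np.cos(.0505),np.sin(.0505);return [.6201+.0505*oy+x*c+s*sn, oy+s*c-x*sn, z]
def ascii(g,z,xs,ss):
    f=cv2.GaussianBlur(g["frame"],(0,0),.6)
    for s in ss:
        P=proj(g,[S(x,s,z) for x in xs]).astype(np.float32)
        v=cv2.remap(f,P[:,0].reshape(1,-1),P[:,1].reshape(1,-1),cv2.INTER_LINEAR)[0].astype(int)
        print("%4.0f "%(s*1e3)+" ".join("%3d%s"%(a.mean(),"r" if a[0]-a[1]>70 and a[1]<90 else "y" if a[0]-a[2]>60 else "g" if a[1]-a[0]>20 else " ") for a in v))
E
python3 - <<'E'
from h import *
g=snap("w15");print(-g["R"].T@g["t"])
xs=np.arange(-.036,.0361,.003);print("     "+" ".join("%3.0f "%(x*1e3) for x in xs))
ascii(g,.066,xs,np.arange(.17,.30,.003))
E
```

```text
[0.60321737 0.25924582 0.37516227]
     -36  -33  -30  -27  -24  -21  -18  -15  -12   -9   -6   -3    0    3    6    9   12   15   18   21   24   27   30   33   36 
 170 105   79   69   64   25   18   16   39   57   57   96y 112y 112y 112y 111y 110y  57y  12   15   18   56  114y 120y 118y 116y
 173 105y  80   68   64   25   16   15   44   56   57   96y 112y 111y 111y 112y 110y  58y  13   17   35   67  115y 119y 119y 116y
 176 106y  78   59   58   22   14   17   49   56   56   95y 113y 112y 110y 111y 110y  55   15   16   50   67  114y 119y 118y 115y
 179 106y  77   55   56   28   15   20   53   56   58   97y 114y 112y 112y 111y 110y  55   17   36   54   67  114y 121y 118y 116y
 182 108y  76   57   56   53   47   52   55   56   58   94y 113y 113y 111y 111y 110y  67   49   57   57   68  113  120y 118y 116y
 185 109y  75   69   62   55   54   61   57   55   58   92y 112y 112y 113y 110y 110y  71   57   69   66   69  113y 120y 118y 116y
 188 110y  75   70   67   54   55   61   63   57   57   92y 111y 111y 112y 111y 110y  73   58   68   66   68  113y 120y 118y 116y
 191 110y  75   71   67  
[... 4084 characters left out ...]
 104r 103r 104r 103r  97r  71  112y 119y 117y 156y
 287 142y 101   96   96   98   96   84r  99r  99r 100r  99r  98r 103r 105r 104r 103r 104r 103r 103r  97r  72  114y 121y 121y 156y
 290 141y 102   96   98   97   96   83r  99r 101r  98r 100r  98r 104r 105r 103r 103r 103r 102r 102r  98r  73  112y 121y 120y 139y
 293 141y 101   96  102  138  136   84r  98r 100r  99r  98r  98r 103r 104r 104r 103r 102r 102r 102r  98r  72  115  122y 119y 132y
 296 141y 103   97  138  161  160  103r  98r  99r  99r  97r  97r 104r 104r 103r 102r 102r 102r 102r  96r  72  114y 122y 119y 137y
 299 139y 103   96  142  164  162  104r  98r 100r  98r  98r 101r 103r 103r 103r 101r 102r 102r 101r  96r  81  127y 154y 150y 161y
```

```bash
python3 - <<'E'
from h import *
g=pickle.load(open("w15.pkl","rb"))
print([(round(float(d["p"]),2),np.round(d["rect"]).tolist()) for d in manip.outline_of("wrist","pin")])
h=cv2.cvtColor(g["frame"],cv2.COLOR_RGB2HSV);m=((h[...,0]<6)|(h[...,0]>172))&(h[...,1]>150)&(h[...,2]>70)
yy,xx=np.nonzero(m);k=(xx<280);c=[xx[k].mean(),yy[k].mean()];print(c,k.sum(),onplane(g,[c],.027))
seq((.56,.19,.2,117),(.50,.215,.17,147),(.455,.2335,.13,177))
E
```

```text
[(0.94, [200.0, 185.0, 78.0, 23.0]), (0.29, [353.0, 262.0, 70.0, 316.0])]
[np.float64(174.91450381679388), np.float64(187.9328244274809)] 655 [[0.44981643 0.23644741 0.027     ]]
at [0.6013 0.1905 0.1951] yaw 87.1 q [0.17 0.33 1.41 0.   1.4  0.22]
t [-0.009, -0.137, -0.016] r [-0.0, -0.0, -0.166] mm 42 deg 30 rows 4
t [0.165, -0.14, 0.1] r [0.0, 0.0, -0.167] mm 72 deg 30 rows 4
t [0.159, -0.03, 0.133] r [-0.0, 0.0, -0.167] mm 63 deg 30 rows 4
```

{"api": "carry_out", "payload": {
  "motion": [
    {"fingers": 0, "translation": [-0.009, -0.137, -0.016], "rot": [0, 0, -0.166]},
    {"fingers": 0, "translation": [-0.009, -0.137, -0.016], "rot": [0, 0, -0.166]},
    {"fingers": 0, "translation": [-0.009, -0.137, -0.016], "rot": [0, 0, -0.166]},
    {"fingers": 0, "translation": [-0.009, -0.137, -0.016], "rot": [0, 0, -0.166]},
    {"fingers": 0, "translation": [-0.009, -0.137, -0.016], "rot": [0, 0, -0.166]}
  ]
}}

```text
t: 26.35
position: [0.5612, 0.1915, 0.1997]
orientation: [-1.639, -2.679, -0.001]
contact_force: [-0.0, 0.6, 0.2]
grip_width: 0.0467
grip_force: 0.0
```

{"api": "carry_out", "payload": {
  "motion": [
    {"fingers": 0, "translation": [0.165, -0.14, 0.1], "rot": [0, 0, -0.167]},
    {"fingers": 0, "translation": [0.165, -0.14, 0.1], "rot": [0, 0, -0.167]},
    {"fingers": 0, "translation": [0.165, -0.14, 0.1], "rot": [0, 0, -0.167]},
    {"fingers": 0, "translation": [0.165, -0.14, 0.1], "rot": [0, 0, -0.167]},
    {"fingers": 0, "translation": [0.165, -0.14, 0.1], "rot": [0, 0, -0.167]}
  ]
}}

```text
t: 26.85
position: [0.5009, 0.216, 0.1699]
orientation: [-0.891, -3.012, -0.001]
contact_force: [0.3, 0.2, 0.2]
grip_width: 0.047
grip_force: 0.0
```

{"api": "carry_out", "payload": {
  "motion": [
    {"fingers": 0, "translation": [0.159, -0.03, 0.133], "rot": [0, 0, -0.167]},
    {"fingers": 0, "translation": [0.159, -0.03, 0.133], "rot": [0, 0, -0.167]},
    {"fingers": 0, "translation": [0.159, -0.03, 0.133], "rot": [0, 0, -0.167]},
    {"fingers": 0, "translation": [0.159, -0.03, 0.133], "rot": [0, 0, -0.167]},
    {"fingers": 0, "translation": [0.159, -0.03, 0.133], "rot": [0, 0, -0.167]}
  ]
}}

```text
t: 27.35
position: [0.4562, 0.2339, 0.1303]
orientation: [0.082, 3.14, 0.001]
contact_force: [-0.3, 0.6, 0.1]
grip_width: 0.0471
grip_force: 0.0
```

```bash
cat >> h.py <<'E'
def redfit(g,near,rad=70):
    "fit red head box (pin on bench): returns head centre x,y,yaw deg (pin x axis), iou"
    h=cv2.cvtColor(g["frame"],cv2.COLOR_RGB2HSV);m=(((h[...,0]<6)|(h[...,0]>172))&(h[...,1]>140)&(h[...,2]>50)).astype(np.uint8)
    p=proj(g,[near])[0];yy,xx=np.mgrid[:480,:640];m[np.hypot(xx-p[0],yy-p[1])>rad]=0
    def cost(v,zb):
        B=np.array([[a,b*.012,c] for a in(-.026,0) for b in(-1,1) for c in(-.006,.024)])
        P=proj(g,Ro.from_euler("z",v[2],degrees=True).apply(B)+[v[0],v[1],zb]);hh=cv2.convexHull((P*16).astype(np.int32))
        r=np.zeros(m.shape,np.uint8);cv2.fillConvexPoly(r,hh,1,shift=4);return -float((r&m).sum())/float((r|m).sum()+1)
    zb=near[2];x0=np.array([near[0]+.013,near[1],0.])
    b=min((minimize(cost,x0+[0,0,a],args=(zb,),method="Nelder-Mead",options=dict(initial_simplex=x0+np.array([[0,0,a],[.006,0,a],[0,.006,a],[0,0,a+8]]))) for a in(-12,0,12)),key=lambda r:r.fun)
    return np.round(b.x,4),round(-b.fun,3),int(m.sum())
E
python3 - <<'E'
from h import *
g=snap("w16");s=manip.sense();print(s["position"],-g["R"].T@g["t"])
R=redfit(g,[.45,.2365,.006]);print(R)
for d in manip.outline_of("wrist","pin"):
    m=d["region"];yy,xx=np.nonzero(m);W=onplane(g,np.c_[xx,yy],.006)[:,:2]
    h=cv2.cvtColor(g["frame"],cv2.COLOR_RGB2HSV)[yy,xx];sh=(h[:,1]<90)
    print(round(float(d["p"]),2),np.round(d["rect"]).tolist(),sh.sum())
    if sh.sum()>50:
        Q=W[sh];c=Q.mean(0);u=np.linalg.svd(Q-c)[2][0] if len(Q)<4000 else 0;u=u*np.sign(u[0]);print("shaft centre",c,"yaw",np.degrees(np.arctan2(u[1],u[0])),"extent",((Q-c)@u).min(),((Q-c)@u).max())
E
```

```text
[0.45625648 0.23384096 0.13036618] [0.38610338 0.23895431 0.31038633]
(array([ 0.4596,  0.2343, -2.5027]), np.float64(0.831), 814)
0.97 [320.0, 245.0, 32.0, 78.0] 359
shaft centre [0.485925   0.23534232] yaw -1.5515888594603184 extent -0.019445101696000378 0.023357513613624474
0.61 [231.0, 402.0, 334.0, 42.0] 6591Traceback (most recent call last):
  File "<stdin>", line 9, in <module>
TypeError: 'int' object is not subscriptable
```

{"api": "carry_out", "payload": {
  "motion": [
    {"fingers": 0, "translation": [0.032, 0.003, 0.1], "rot": [0, 0, -0.005]},
    {"fingers": 0, "translation": [0.032, 0.003, 0.2], "rot": [0, 0, -0.005]},
    {"fingers": 0, "translation": [0.032, 0.003, 0.3], "rot": [0, 0, -0.005]},
    {"fingers": 0, "translation": [0.032, 0.003, 0.405], "rot": [0, 0, -0.005]},
    {"fingers": 0, "translation": [0.032, 0.003, 0.405], "rot": [0, 0, -0.005]}
  ]
}}

```text
t: 27.95
position: [0.4423, 0.2334, 0.0049]
orientation: [-0.057, -3.132, 0.005]
contact_force: [0.2, 0.0, -0.1]
grip_width: 0.0468
grip_force: 0.0
```

{"api": "carry_out", "payload": {
  "motion": [
    {"fingers": -0.8, "translation": [0, 0, 0], "rot": [0, 0, 0]},
    {"fingers": -0.8, "translation": [0, 0, 0], "rot": [0, 0, 0]},
    {"fingers": -0.8, "translation": [0, 0, 0], "rot": [0, 0, 0]},
    {"fingers": -0.8, "translation": [0, 0, 0], "rot": [0, 0, 0]},
    {"fingers": -0.8, "translation": [0, 0, 0], "rot": [0, 0, 0]}
  ]
}}

```text
t: 28.45
position: [0.448, 0.2353, 0.0107]
orientation: [0.054, 3.137, 0.002]
contact_force: [-1.7, -1.4, 6.4]
grip_width: 0.0237
grip_force: 29.9
```

{"api": "carry_out", "payload": {
  "motion": [
    {"fingers": -0.8, "translation": [0, 0, 0], "rot": [0, 0, 0]},
    {"fingers": -0.8, "translation": [0, 0, 0], "rot": [0, 0, 0]}
  ]
}}

```text
t: 28.65
position: [0.448, 0.2353, 0.0107]
orientation: [0.054, 3.138, 0.002]
contact_force: [-0.7, -0.7, 7.7]
grip_width: 0.0235
grip_force: 29.9
```

```bash
python3 - <<'E'
from h import *
g=snap("w17");s=manip.sense();print(s["position"],s["grip_width"])
f=S(-.017,.2285,.05);print("fork",f)
seq((.447,.235,.07,178),(f[0]-.11,f[1],.07,177.1))
E
```

```text
[0.44801032 0.23527331 0.01072277] 0.024067723008167796
fork [np.float64(0.6144287684818666), np.float64(0.22456683100185026), 0.05]
at [0.448  0.2353 0.0107] yaw 178.0 q [ 0.31  0.32  1.86 -0.    0.96 -1.22]
t [0.003, -0.001, -0.198] r [0.0, 0.001, 0.0] mm 59 deg 0 rows 2
t [-0.192, -0.028, -0.0] r [-0.0, -0.0, 0.005] mm 58 deg 1 rows 2
```

{"api": "carry_out", "payload": {
  "motion": [
    {"fingers": -0.8, "translation": [0, 0, -0.1], "rot": [0, 0, 0]},
    {"fingers": -0.8, "translation": [0, 0, -0.2], "rot": [0, 0, 0]},
    {"fingers": -0.8, "translation": [-0.1, -0.015, -0.2], "rot": [0, 0, 0.005]},
    {"fingers": -0.8, "translation": [-0.19, -0.028, -0.2], "rot": [0, 0, 0.005]},
    {"fingers": -0.8, "translation": [-0.19, -0.028, -0.2], "rot": [0, 0, 0.005]}
  ]
}}

```text
t: 29.2
position: [0.5067, 0.224, 0.0702]
orientation: [0.081, 3.136, 0.001]
contact_force: [-0.1, 0.8, -1.2]
grip_width: 0.0236
grip_force: 29.9
```

```bash
python3 - <<'E'
from h import *
g=snap("w18");s=manip.sense();print(s["position"],s["grip_width"],s["grip_force"])
p=s["position"]
print("held head origin",redfit(g,[p[0]-.002,p[1],p[2]-.0047]))
for d in manip.outline_of("wrist","pin")[:2]: print(round(float(d["p"]),2),np.round(d["rect"]).tolist())
for n in("w13","w15","w14"):
    q=pickle.load(open(n+".pkl","rb"));f=cv2.GaussianBlur(q["frame"],(0,0),.5)
    for x in(-.015,-.013,.015,.017):
        ss=np.arange(.2,.256,.0005);P=proj(q,[S(x,k,.066) for k in ss]).astype(np.float32)
        v=cv2.remap(f,P[:,0].reshape(1,-1),P[:,1].reshape(1,-1),cv2.INTER_LINEAR)[0].astype(float).mean(1);d=np.gradient(cv2.GaussianBlur(v.reshape(1,-1),(0,0),2)[0])
        lo=ss[np.argmax(d[:50])];hi=ss[60+np.argmin(d[60:])];print(n,x,lo,hi,(lo+hi)/2)
f=S(-.017,.2285,.05);seq((f[0]-.0769,f[1]+.0039,.0547,177.1))
E
```

```text
[0.50408082 0.22408433 0.06926196] 0.023568078400835524 29.93330419063568
held head origin (array([ 0.5193,  0.2252, -2.5279]), np.float64(0.889), 2567)
0.64 [322.0, 299.0, 48.0, 87.0]
0.62 [324.0, 416.0, 13.0, 6.0]
w13 -0.015 0.21200000000000002 0.24850000000000005 0.23025000000000004
w13 -0.013 0.21200000000000002 0.25400000000000006 0.23300000000000004
w13 0.015 0.21200000000000002 0.25450000000000006 0.23325000000000004
w13 0.017 0.21200000000000002 0.24400000000000005 0.22800000000000004
w15 -0.015 0.21300000000000002 0.24300000000000005 0.22800000000000004
w15 -0.013 0.21300000000000002 0.24350000000000005 0.22825000000000004
w15 0.015 0.21350000000000002 0.24350000000000005 0.22850000000000004
w15 0.017 0.21300000000000002 0.24350000000000005 0.22825000000000004
w14 -0.015 0.21100000000000002 0.24250000000000005 0.22675000000000003
w14 -0.013 0.21250000000000002 0.24250000000000005 0.22750000000000004
w14 0.015 0.20950000000000002 0.24150000000000005 0.22550000000000003
w14 0.017 0.21000000000000002 0.24150000000000005 0.22575000000000003
at [0.5025 0.2241 0.0686] yaw 177.1 q [ 0.26  0.31  1.72  0.    1.11 -1.26]
t [-0.116, 0.02, 0.046] r [-0.0, -0.0, -0.0] mm 38 deg 0 rows 1
```

{"api": "carry_out", "payload": {
  "motion": [
    {"fingers": -0.8, "translation": [-0.12, 0.018, 0.046], "rot": [0, 0, 0]},
    {"fingers": -0.8, "translation": [-0.12, 0.018, 0.046], "rot": [0, 0, 0]},
    {"fingers": -0.8, "translation": [-0.12, 0.018, 0.046], "rot": [0, 0, 0]},
    {"fingers": -0.8, "translation": [-0.12, 0.018, 0.046], "rot": [0, 0, 0]},
    {"fingers": -0.8, "translation": [-0.12, 0.018, 0.046], "rot": [0, 0, 0]}
  ]
}}

```text
t: 29.8
position: [0.5382, 0.2282, 0.0555]
orientation: [-0.078, -3.141, -0.0]
contact_force: [-0.6, -0.1, -0.6]
grip_width: 0.0238
grip_force: 29.9
```

```bash
python3 - <<'E'
from h import *
s=manip.sense();p=s["position"];print(p)
g=snap("w19");print("held",redfit(g,[p[0]+.001,p[1],p[2]-.0047]))
Q=[[p[0]+.0135+d,p[1]-d*.05,p[2]-.0047] for d in(0,.05)]
fk=[S(-.017,.228+a,.066) for a in(-.015,.015)]
for c in("scene","top"):
    t=manip.get_image(c);print(c,-t["R"].T@t["t"]);print(" pred pin",proj(t,Q).round(1).tolist(),"fork top",proj(t,fk).round(1).tolist())
    print([(round(float(d["p"]),2),np.round(d["rect"],1).tolist()) for d in manip.outline_of(c,"pin")])
    P=proj(t,Q).mean(0).round().astype(int)
    y,x=P[1],P[0];cr=t["frame"][y-9:y+10,x-14:x+15].astype(int)
    for r in range(19): print(y-9+r," ".join("%3d%s"%(a.mean(),"r" if a[0]-a[1]>60 and a[1]<70 else "y" if a[0]-a[2]>60 else " ") for a in cr[r]))
f=S(-.017,.228,.05);print("fork",f);seq((f[0]-.0135-.05+.006,f[1]+.0029,.0547,177.1))
E
```

```text
[0.53823108 0.22818555 0.055546  ]
held (array([ 0.5518,  0.2295, -1.5755]), np.float64(0.876), 2573)
scene [ 1.17029809 -0.6715417   1.37617193]
 pred pin [[369.5, 227.5], [382.5, 237.4]] fork top [[382.6, 239.8], [389.7, 233.9]]
[(0.6, [373.6, 226.8, 16.1, 20.3])]
223  89   90   93   92   85   70   56r  52r  48r  50   81  124y 141y 144y 143y 142y 141y 140y 139y 138y 138y 139y 141y 143y 144y 145y 145y 144y 141y
224  90   91   93   91   80   64   51r  48r  42r  57   98  134y 144y 144y 142y 140y 140y 139y 138y 138y 139y 141y 144y 145y 147y 146y 144y 139y 137y
225  89   90   93   92   77   59   46r  49   49   66  110y 138y 144y 142y 141y 139y 139y 139y 139y 140y 143y 145y 146y 147y 147y 144y 140y 126y 117y
226  97   91   90   90   73   55   51y  61   69   81  117y 140y 144y 142y 141y 140y 139y 140y 142y 143y 146y 147y 147y 146y 144y 142y 139y 123y 104 
227 115  102   95   88   71   52   56   75   85   92  116  137y 141y 141y 141y 140y 142y 142y 144y 146y 147y 148y 147y 144y 142y 142y 143y 138y 122y
228 132y 124  108   88   64   51   61   82   89   92  102  118  129y 137y 141y 142y 144y
[... 4541 characters left out ...]
40   24   26   24   24   21   24   19 
228  10   17   11    4   12    6    7    8    9    8   22   53   82   79   91   93   79   49   88   94   85   43   28   24   20   21   19   17   22 
229   8    8    4   12    5    4    6   12    8   27   48   85   91   81   93   98   92   50   85   97   90   46   29   25   24   22   19   17   23 
230   9   11    9   11   10   14   16   22   34   59   71   78   83   83   93  101   92   47   81   95   91   45   28   29   21   20   27   20   22 
fork [np.float64(0.6144035292128002), np.float64(0.22406746842886646), 0.05]
at [0.5391 0.2281 0.0555] yaw 177.1 q [ 0.25  0.39  1.64  0.    1.11 -1.27]
t [-0.06, -0.001, 0.003] r [0.0, 0.0, 0.0] mm 18 deg 0 rows 1
```

{"api": "carry_out", "payload": {
  "motion": [
    {"fingers": -0.8, "translation": [-0.025, 0, 0.003], "rot": [0, 0, 0]},
    {"fingers": -0.8, "translation": [-0.045, 0, 0.003], "rot": [0, 0, 0]},
    {"fingers": -0.8, "translation": [-0.045, 0, 0.003], "rot": [0, 0, 0]}
  ]
}}

```text
t: 30.35
position: [0.5541, 0.2272, 0.0544]
orientation: [0.079, 3.139, 0.0]
contact_force: [-0.3, -0.8, -0.9]
grip_width: 0.0237
grip_force: 29.9
```

{"api": "carry_out", "payload": {
  "motion": [
    {"fingers": -0.8, "translation": [-0.01, 0, 0], "rot": [0, 0, 0]},
    {"fingers": -0.8, "translation": [-0.01, 0, 0], "rot": [0, 0, 0]}
  ]
}}

```text
t: 30.55
position: [0.556, 0.2271, 0.0541]
orientation: [0.079, 3.141, 0.0]
contact_force: [-0.0, -0.3, -0.5]
grip_width: 0.0235
grip_force: 29.9
```

{"api": "carry_out", "payload": {
  "motion": [
    {"fingers": -0.8, "translation": [-0.01, 0, 0], "rot": [0, 0, 0]},
    {"fingers": -0.8, "translation": [-0.01, 0, 0], "rot": [0, 0, 0]}
  ]
}}

```text
t: 30.75
position: [0.5585, 0.2266, 0.0542]
orientation: [-0.079, -3.14, 0.001]
contact_force: [-1.0, -1.5, 0.7]
grip_width: 0.0241
grip_force: 29.9
```

{"api": "carry_out", "payload": {
  "motion": [
    {"fingers": -0.8, "translation": [-0.015, 0, 0], "rot": [0, 0, 0]},
    {"fingers": -0.8, "translation": [-0.015, 0, 0], "rot": [0, 0, 0]}
  ]
}}

```text
t: 30.95
position: [0.5641, 0.2263, 0.0546]
orientation: [0.079, 3.139, -0.001]
contact_force: [-0.7, -2.4, 2.2]
grip_width: 0.0238
grip_force: 29.9
```

{"api": "carry_out", "payload": {
  "motion": [
    {"fingers": -0.8, "translation": [-0.015, 0, 0], "rot": [0, 0, 0]},
    {"fingers": -0.8, "translation": [-0.015, 0, 0], "rot": [0, 0, 0]}
  ]
}}

```text
t: 31.15
position: [0.5687, 0.2261, 0.0545]
orientation: [0.079, 3.139, -0.001]
contact_force: [-0.3, -3.0, 1.9]
grip_width: 0.0237
grip_force: 30.0
```

{"api": "carry_out", "payload": {
  "motion": [
    {"fingers": -0.8, "translation": [-0.015, 0, 0], "rot": [0, 0, 0]},
    {"fingers": -0.8, "translation": [-0.015, 0, 0], "rot": [0, 0, 0]}
  ]
}}

```text
t: 31.35
position: [0.5729, 0.2259, 0.0544]
orientation: [0.079, 3.14, -0.001]
contact_force: [-1.0, -3.5, 1.9]
grip_width: 0.0237
grip_force: 30.0
```

{"api": "carry_out", "payload": {
  "motion": [
    {"fingers": -0.8, "translation": [-0.015, -0.003, 0], "rot": [0, 0, 0]},
    {"fingers": -0.8, "translation": [-0.025, -0.003, 0], "rot": [0, 0, 0]},
    {"fingers": -0.8, "translation": [-0.025, -0.003, 0], "rot": [0, 0, 0]}
  ]
}}

```text
t: 31.65
position: [0.5805, 0.2252, 0.0542]
orientation: [0.079, 3.139, 0.001]
contact_force: [-0.4, -2.7, 2.7]
grip_width: 0.0238
grip_force: 29.9
```

{"api": "carry_out", "payload": {
  "motion": [
    {"fingers": -0.8, "translation": [-0.015, 0, 0], "rot": [0, 0, 0]},
    {"fingers": -0.8, "translation": [-0.025, 0, 0], "rot": [0, 0, 0]},
    {"fingers": -0.8, "translation": [-0.025, 0, 0], "rot": [0, 0, 0]}
  ]
}}

```text
t: 31.95
position: [0.5878, 0.2248, 0.0541]
orientation: [0.079, 3.14, 0.001]
contact_force: [-0.6, -1.4, 2.1]
grip_width: 0.0241
grip_force: 29.9
```

{"api": "carry_out", "payload": {
  "motion": [
    {"fingers": -0.8, "translation": [-0.015, 0, 0], "rot": [0, 0, 0]},
    {"fingers": -0.8, "translation": [-0.02, 0, 0], "rot": [0, 0, 0]},
    {"fingers": -0.8, "translation": [-0.02, 0, 0], "rot": [0, 0, 0]}
  ]
}}

```text
t: 32.25
position: [0.5939, 0.2245, 0.0543]
orientation: [0.079, 3.139, 0.001]
contact_force: [-0.5, -1.7, 2.2]
grip_width: 0.0238
grip_force: 29.9
```

{"api": "carry_out", "payload": {
  "motion": [
    {"fingers": -0.8, "translation": [-0.015, 0, 0], "rot": [0, 0, 0]},
    {"fingers": -0.8, "translation": [-0.015, 0, 0], "rot": [0, 0, 0]}
  ]
}}

```text
t: 32.45
position: [0.5986, 0.2242, 0.0544]
orientation: [0.079, 3.139, 0.001]
contact_force: [-0.3, -1.0, 1.3]
grip_width: 0.024
grip_force: 29.9
```

{"api": "carry_out", "payload": {
  "motion": [
    {"fingers": -0.8, "translation": [-0.01, 0, 0], "rot": [0, 0, 0]},
    {"fingers": -0.8, "translation": [-0.01, 0, 0], "rot": [0, 0, 0]}
  ]
}}

```text
t: 32.65
position: [0.6011, 0.224, 0.0542]
orientation: [0.079, 3.14, 0.0]
contact_force: [-2.0, -1.5, 3.0]
grip_width: 0.024
grip_force: 29.9
```

{"api": "carry_out", "payload": {
  "motion": [
    {"fingers": -0.8, "translation": [-0.007, 0, 0], "rot": [0, 0, 0]},
    {"fingers": -0.8, "translation": [-0.007, 0, 0], "rot": [0, 0, 0]}
  ]
}}

```text
t: 32.85
position: [0.6015, 0.2239, 0.0541]
orientation: [-0.078, -3.138, 0.0]
contact_force: [-4.3, -2.0, 5.3]
grip_width: 0.0235
grip_force: 30.0
```

{"api": "carry_out", "payload": {
  "motion": [
    {"fingers": -0.8, "translation": [-0.008, 0, 0], "rot": [0, 0, 0]},
    {"fingers": -0.8, "translation": [-0.008, 0, 0], "rot": [0, 0, 0]}
  ]
}}

```text
t: 33.05
position: [0.6017, 0.2238, 0.054]
orientation: [-0.078, -3.133, 0.001]
contact_force: [-9.1, -2.6, 8.7]
grip_width: 0.0236
grip_force: 30.0
```

{"api": "carry_out", "payload": {
  "motion": [
    {"fingers": -0.8, "translation": [-0.008, 0, 0], "rot": [0, 0, 0]},
    {"fingers": -0.8, "translation": [-0.008, 0, 0], "rot": [0, 0, 0]}
  ]
}}

```text
t: 33.25
position: [0.6022, 0.2237, 0.0536]
orientation: [-0.078, -3.129, 0.002]
contact_force: [-13.1, -3.1, 10.8]
grip_width: 0.0236
grip_force: 30.5
```

{"api": "carry_out", "payload": {
  "motion": [
    {"fingers": -0.8, "translation": [0.012, 0, 0], "rot": [0, 0, 0]},
    {"fingers": -0.25, "translation": [0.012, 0, 0], "rot": [0, 0, 0]},
    {"fingers": -0.25, "translation": [0.012, 0, 0], "rot": [0, 0, 0]},
    {"fingers": -0.25, "translation": [0.012, 0, 0], "rot": [0, 0, 0]},
    {"fingers": -0.25, "translation": [0.012, 0, 0], "rot": [0, 0, 0]}
  ]
}}

```text
t: 33.75
position: [0.6024, 0.2233, 0.0531]
orientation: [-0.078, -3.137, 0.002]
contact_force: [-4.6, -2.5, 0.4]
grip_width: 0.0353
grip_force: 2.3
```

{"api": "carry_out", "payload": {
  "motion": [
    {"fingers": -0.25, "translation": [0.02, 0, 0], "rot": [0, 0, 0]},
    {"fingers": -0.25, "translation": [0.05, 0, 0], "rot": [0, 0, 0]},
    {"fingers": -0.25, "translation": [0.1, 0, 0], "rot": [0, 0, 0]},
    {"fingers": -0.25, "translation": [0.15, 0, -0.05], "rot": [0, 0, 0]},
    {"fingers": -0.25, "translation": [0.2, 0, -0.15], "rot": [0, 0, 0]}
  ]
}}

```text
t: 34.25
position: [0.5412, 0.2268, 0.0971]
orientation: [-0.079, -3.136, 0.001]
contact_force: [0.1, -0.6, 1.0]
grip_width: 0.0354
grip_force: 0.0
```

{"api": "carry_out", "payload": {
  "motion": [
    {"fingers": -0.25, "translation": [0.1, 0, -0.15], "rot": [0, 0, 0]},
    {"fingers": -0.25, "translation": [0.2, 0, -0.3], "rot": [0, 0, 0]},
    {"fingers": -0.25, "translation": [0.2, 0, -0.4], "rot": [0, 0, 0]},
    {"fingers": -0.25, "translation": [0.2, 0, -0.4], "rot": [0, 0, 0]}
  ]
}}

```text
t: 34.65
position: [0.4873, 0.2319, 0.2267]
orientation: [0.076, 3.126, 0.009]
contact_force: [0.3, 0.2, 0.4]
grip_width: 0.0351
grip_force: 0.0
```

```bash
python3 - <<'E'
from h import *
f=S(-.017,.228,.05)
for c in("scene","top"):
    g=manip.get_image(c);cv2.imwrite(f"pics/{c}_end.png",g["frame"][:,:,::-1])
    hd=[[f[0]-.013,f[1],.059]];print(c,"head pred",proj(g,hd).round(1).tolist(),"pad down/up pred",proj(g,[S(0,.279,.085),S(0,.2434,.1625)]).round(1).tolist())
    h=cv2.cvtColor(g["frame"],cv2.COLOR_RGB2HSV);m=(((h[...,0]<6)|(h[...,0]>172))&(h[...,1]>140)&(h[...,2]>50)).astype(np.uint8)
    n,l,st,ce=cv2.connectedComponentsWithStats(m);print([(ce[i].round(1).tolist(),int(st[i,4])) for i in range(1,n) if st[i,4]>12])
    print("sticks",[(round(float(d["p"]),2),np.round(d["rect"]).tolist()) for d in manip.outline_of(c,"stick1")],"pred",proj(g,[[.618,-.0728,.068],[.6195,-.029,.068],[.6214,.0131,.068]]).round().tolist())
    if c=="top": print("redfit",redfit(g,[f[0]-.013,f[1],.05],15))
w=snap("w20");print("wrist redfit",redfit(w,[f[0]-.013,f[1],.05]),"fork",f)
s=manip.sense();print(s["position"])
E
```

```text
scene head pred [[382.3, 235.9]] pad down/up pred [[403.5, 226.2], [398.3, 214.9]]
[([489.6, 186.0], 357), ([498.9, 223.3], 334), ([402.9, 228.7], 185), ([381.1, 235.6], 68)]
sticks [(0.8, [315.0, 305.0, 18.0, 22.0]), (0.66, [326.0, 294.0, 16.0, 20.0]), (0.47, [338.0, 287.0, 22.0, 20.0]), (0.29, [235.0, 272.0, 12.0, 11.0])] pred [[314.0, 303.0], [326.0, 293.0], [338.0, 284.0]]
top head pred [[264.7, 212.6]] pad down/up pred [[248.5, 200.2], [256.1, 193.7]]
[([197.1, 137.6], 228), ([155.7, 175.4], 314), ([265.5, 212.9], 66)]
sticks [(0.69, [330.0, 208.0, 11.0, 9.0]), (0.52, [345.0, 211.0, 13.0, 12.0]), (0.44, [357.0, 212.0, 12.0, 11.0])] pred [[357.0, 209.0], [344.0, 208.0], [331.0, 207.0]]
redfit (array([0.6169, 0.2208, 3.0972]), np.float64(0.667), 67)
wrist redfit (array([  0.6119,   0.2194, -11.5393]), np.float64(0.833), 722) fork [np.float64(0.6144035292128002), np.float64(0.22406746842886646), 0.05]
[0.48309742 0.22957417 0.21719929]
```

```bash
python3 - <<'E'
from h import *
seq((.535,.2282,.13,177.1),(.555,.2272,.047,177.1))
w=pickle.load(open("w20.pkl","rb"))
h=cv2.cvtColor(w["frame"],cv2.COLOR_RGB2HSV);m=(((h[...,0]<6)|(h[...,0]>172))&(h[...,1]>140)&(h[...,2]>50))
f=S(-.017,.228,.05);p=proj(w,[[f[0]-.013,f[1],.07]])[0];print(p)
yy,xx=np.nonzero(m);k=np.hypot(xx-p[0],yy-p[1])<60;print(cv2.minAreaRect(np.c_[xx,yy][k].astype(np.float32)),xx[k].min(),xx[k].max(),yy[k].min(),yy[k].max())
B=np.array([[a,b*.012,c] for a in(-.026,0) for b in(-1,1) for c in(-.006,.024)]);print(proj(w,Ro.from_euler("z",-2.9,degrees=True).apply(B)+f).round().tolist())
E
```

```text
at [0.4831 0.2296 0.2172] yaw 177.1 q [ 0.28  0.11  1.62  0.    1.41 -1.24]
t [-0.174, 0.004, 0.29] r [-0.0, -0.001, 0.0] mm 101 deg 0 rows 3
t [-0.067, 0.0, 0.277] r [0.0, 0.0, 0.0] mm 85 deg 0 rows 2
[317.74259007 334.70487065]
((325.3486633300781, 350.13006591796875), (79.59703826904297, 31.510671615600586), 67.7509765625) 304 355 313 381
[[308.0, 313.0], [307.0, 326.0], [329.0, 313.0], [329.0, 326.0], [308.0, 333.0], [307.0, 347.0], [328.0, 333.0], [329.0, 347.0]]
```

{"api": "carry_out", "payload": {
  "motion": [
    {"fingers": -1, "translation": [-0.174, 0.004, 0.29], "rot": [0, 0, 0]},
    {"fingers": -1, "translation": [-0.174, 0.004, 0.29], "rot": [0, 0, 0]},
    {"fingers": -1, "translation": [-0.174, 0.004, 0.29], "rot": [0, 0, 0]},
    {"fingers": -1, "translation": [-0.174, 0.004, 0.29], "rot": [0, 0, 0]},
    {"fingers": -1, "translation": [-0.174, 0.004, 0.29], "rot": [0, 0, 0]}
  ]
}}

```text
t: 35.4
position: [0.5364, 0.2287, 0.1331]
orientation: [0.079, 3.14, 0.001]
contact_force: [1.1, 0.4, 0.1]
grip_width: 0.0009
grip_force: 0.0
```

{"api": "carry_out", "payload": {
  "motion": [
    {"fingers": -1, "translation": [0, 0, 0.15], "rot": [0, 0, 0]},
    {"fingers": -1, "translation": [-0.067, 0, 0.277], "rot": [0, 0, 0]},
    {"fingers": -1, "translation": [-0.067, 0, 0.277], "rot": [0, 0, 0]},
    {"fingers": -1, "translation": [-0.067, 0, 0.277], "rot": [0, 0, 0]},
    {"fingers": -1, "translation": [-0.067, 0, 0.277], "rot": [0, 0, 0]}
  ]
}}

```text
t: 35.9
position: [0.5583, 0.2283, 0.0531]
orientation: [0.078, 3.134, 0.003]
contact_force: [-0.3, -0.5, -0.3]
grip_width: 0.0005
grip_force: 0.0
```

{"api": "carry_out", "payload": {
  "motion": [
    {"fingers": -1, "translation": [-0.03, 0, 0], "rot": [0, 0, 0]},
    {"fingers": -1, "translation": [-0.06, 0, 0], "rot": [0, 0, 0]},
    {"fingers": -1, "translation": [-0.06, 0, 0], "rot": [0, 0, 0]}
  ]
}}

```text
t: 36.2
position: [0.5769, 0.2267, 0.0512]
orientation: [0.079, 3.136, 0.002]
contact_force: [0.1, 0.2, -0.5]
grip_width: 0.0007
grip_force: 0.0
```

{"api": "carry_out", "payload": {
  "motion": [
    {"fingers": -1, "translation": [-0.02, 0, 0], "rot": [0, 0, 0]},
    {"fingers": -1, "translation": [-0.02, 0, 0], "rot": [0, 0, 0]}
  ]
}}

```text
t: 36.4
position: [0.5783, 0.2264, 0.049]
orientation: [-0.079, -3.135, 0.0]
contact_force: [-4.9, 1.0, 2.7]
grip_width: 0.0001
grip_force: 2.4
```

{"api": "carry_out", "payload": {
  "motion": [
    {"fingers": -1, "translation": [-0.015, 0, 0], "rot": [0, 0, 0]},
    {"fingers": -1, "translation": [-0.015, 0, 0], "rot": [0, 0, 0]}
  ]
}}

```text
t: 36.6
position: [0.5783, 0.2264, 0.0485]
orientation: [-0.078, -3.126, 0.002]
contact_force: [-14.4, 1.7, 10.6]
grip_width: 0.0008
grip_force: 7.3
```

{"api": "carry_out", "payload": {
  "motion": [
    {"fingers": -1, "translation": [-0.015, 0, 0], "rot": [0, 0, 0]},
    {"fingers": -1, "translation": [-0.015, 0, 0], "rot": [0, 0, 0]}
  ]
}}

```text
t: 36.8
position: [0.5781, 0.2264, 0.0483]
orientation: [-0.077, -3.116, 0.003]
contact_force: [-23.5, -0.2, 19.0]
grip_width: 0.0002
grip_force: 12.5
```

{"api": "carry_out", "payload": {
  "motion": [
    {"fingers": -1, "translation": [0.05, 0, 0], "rot": [0, 0, 0]},
    {"fingers": -1, "translation": [0.12, 0, 0], "rot": [0, 0, 0]},
    {"fingers": -1, "translation": [0.25, 0, -0.1], "rot": [0, 0, 0]},
    {"fingers": -1, "translation": [0.3, 0, -0.25], "rot": [0, 0, 0]},
    {"fingers": -1, "translation": [0.3, 0, -0.35], "rot": [0, 0, 0]}
  ]
}}

```text
t: 37.3
position: [0.4974, 0.2306, 0.1558]
orientation: [-0.077, -3.14, -0.0]
contact_force: [0.7, 0.2, 1.2]
grip_width: 0.0005
grip_force: 0.0
```

{"api": "carry_out", "payload": {
  "motion": [
    {"fingers": -1, "translation": [0.1, 0, -0.3], "rot": [0, 0, 0]},
    {"fingers": -1, "translation": [0.2, 0, -0.3], "rot": [0, 0, 0]},
    {"fingers": -1, "translation": [0.2, 0, -0.3], "rot": [0, 0, 0]},
    {"fingers": -1, "translation": [0.2, 0, -0.3], "rot": [0, 0, 0]}
  ]
}}

```text
t: 37.7
position: [0.4398, 0.2338, 0.2458]
orientation: [0.077, 3.137, 0.002]
contact_force: [0.4, -0.3, -0.2]
grip_width: 0.0003
grip_force: 0.0
```

```bash
python3 - <<'E'
from h import *
f=S(-.017,.228,.05)
g=manip.get_image("scene");h=cv2.cvtColor(g["frame"],cv2.COLOR_RGB2HSV);m=(((h[...,0]<6)|(h[...,0]>172))&(h[...,1]>140)&(h[...,2]>50)).astype(np.uint8)
n,l,st,ce=cv2.connectedComponentsWithStats(m);print([(ce[i].round(1).tolist(),int(st[i,4])) for i in range(1,n) if st[i,4]>12])
print("tip pred",proj(g,[S(.033,.228,.05),S(.019,.228,.05)]).round(1).tolist())
print([(round(float(d["p"]),2),np.round(d["rect"]).tolist()) for d in manip.outline_of("scene","pin")],[(round(float(d["p"]),2),np.round(d["rect"]).tolist()) for d in manip.outline_of("scene","stick1")])
t=manip.get_image("top");print([(round(float(d["p"]),2),np.round(d["rect"]).tolist()) for d in manip.outline_of("top","stick1")])
P=proj(g,[S(.026,.228,.05)])[0].round().astype(int);cr=g["frame"][P[1]-7:P[1]+8,P[0]-9:P[0]+10].astype(int);print(P)
for r in cr: print(" ".join("%3d%s"%(a.mean(),"r" if a[0]-a[1]>60 and a[1]<70 else "y" if a[0]-a[2]>60 else " ") for a in r))
E
```

```text
[([489.6, 186.0], 358), ([498.9, 223.2], 332), ([403.0, 228.7], 188), ([380.9, 235.7], 71)]
tip pred [[399.0, 250.6], [395.2, 247.7]]
[(0.2, [152.0, 330.0, 48.0, 47.0])] [(0.63, [339.0, 286.0, 23.0, 17.0]), (0.59, [314.0, 306.0, 20.0, 23.0]), (0.53, [328.0, 294.0, 18.0, 18.0])]
[(0.56, [318.0, 210.0, 150.0, 35.0]), (0.55, [331.0, 208.0, 16.0, 12.0]), (0.52, [356.0, 212.0, 12.0, 11.0])]
[397 249]
101y  99y  92y  84y  78   79   76   78   91  101   96   71   53   49   49   48   48   50   49 
 98y  91y  81y  73   71   76   85   93  100   98   85   64   50   49   49   50   49   50   49 
 88y  78y  74   76   81   89   98  100   94   84   73   57   49   48   49   49   50   48   49 
 77y  72   75   85   95  100   99   91   80   74   67   54   49   50   50   50   49   48   51 
 71   71   76   92  100   96   88   78   75   71   66   53   48   49   49   48   49   51   55 
 70   72   76   85   90   84   82   83   84   75   64   54   51   48   48   51   55   57   59 
 71   70   72   74   77   77   89  100  100   89   70   59   54   50   51   55   58   60   60 
 71   71   72   72   71   74   91  104  109  105   90   67   58   56   56   59   61   60   60 
 72   68   71   72   71   72   80   91  103  109  103   76   60   58   59   61   59   59   59 
 66   62   69   73   71   71   71   77   86   96  100   76   61   60   61   59   59   59   59 
 57   57   68   73   71   71   70   69   71   74   81   68   61   59   60   60   59   59   56 
 51   57   69   72   71   72   71   69   65   61   64   61   60   60   59   59   58   56   55 
 50   61   70   73   71   72   70   65   57   56   59   60   59   60   59   58   54   54   69 
 53   66   71   72   70   70   66   57   51   51   57   59   60   59   56   53   56   72   93 
 57   68   72   70   68   66   61   53   50   49   53   59   59   57   53   60   79   97  108
```

```bash
python3 -c "
from plant import manip
print(manip.job_done())"
```

```text
the job is handed in; nothing more can be done
None
```

The job is handed in: the three sticks found on the bench sit astride the rail one behind the other, about 5 mm apart, the lever is latched down, and the pin is in with its head against the fork; no verdict was returned.

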